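Set up the magnetic screening demonstration on the bench rail

ROBOT

A 7-joint arm with a two-finger parallel gripper is mounted at the origin on the work surface. World frame = base frame: x ahead of the robot, y to its left, z up, the work surface at z = 0. Lengths are in m, angles in rad, forces in N, time in s.
With the tool pointing down it reaches from about 0.35 to 0.9 m from the base axis. Payload 8.1 kg.
Tool frame: the origin (TCP) lies between the finger pads; the fingertips stand 8 mm ahead of it and the grasp point (between the pads) lies 11 mm behind it (arm.tcp_to_tips is the distance from the TCP to the fingertips, in m); z points along the fingers, x is the direction in which the jaws open and shut, and the axes are right-handed (so a half turn about z gives the same grasp; the last joint's range is limited). The gripper opens to 92 mm and grips with 3 to 60 N. Pads are 19 mm wide; open, the fingers measure 130 mm over their backs; the gripper's body (75 mm by 190 mm) begins 47 mm behind the grasp point.
Start: joints at [1.166, 0.434, 0.025, 1.573, -0.012, 1.134, -0.075], TCP at [0.186, -0.597, 0.235] pointing down, gripper open.
Joint ranges: [-2.62, 2.62], [-0.44, 2.09], [-1.27, 1.32], [0.08, 2.57], [-1.32, 4.46], [0.12, 2], [-2.74, 2.74]. Speed limits (rad/s): [2.22, 2.22, 3.01, 3.01, 3.14, 3.14, 3.14].

INTERFACE

Orientations are given as a rotation vector (axis times angle).
In Python, from cell import arm, eyes gives the robot as it stands.
- The arm moves only by the tool play_rows, never from a script. Its argument "rows" is a list of rows, each a list of 3 entries, a list of its own where there are three numbers: the shift along the tool's x, y, z each as a share of 50 cm, from -1 to 1, then the turn, a rotation vector about the tool's x, y, z each as a share of 60 degrees, from -1 to 1, then the opening, from -1 (shut) to 1 (fully open), so that 0 is half open. In form: [[[dx, dy, dz], [ax, ay, az], grip], ...]. A call has 1 to 10 rows; each row is the pose to reach, as a shift and turn from the pose commanded when the call began, along the tool's axes at that moment; what a row does not reach only later rows make up. A row lasts 1/10 s, in which the tool goes at most 50 mm and 8.59 degrees, less where a joint would pass 70% of its speed; a pose out of reach is approached as far as the arm can. A call with a number of a shift or a turn outside -1 to 1 is refused whole. A call with a gripper value outside its range is refused whole. The fingers move at their own pace and stop on an object; "newtons" is the grip in N (left out, the last holds). Time passes only in rows, so rows that repeat a pose let the fingers close. It gives the time, the measured TCP pose, the force and the opening at its end, in the units of the state.
- arm.observe(): the state, without advancing time (a new reading comes with each control period).
- eyes.get_image(name): name is "scene" or "top" or "wrist"; returns (picture, depth): 384x512x3 uint8, red, green, blue; 384x512 float32, m along the optical axis (not along the pixel's ray), 0 where there is no reading.
- eyes.get_calibration(name): a dict with "intrinsics" (3x3 intrinsics, pixels), "k1" (the pictures are not rectified: a ray, as slopes to the right and down, at radius r is drawn at 1 + k1 r^2 times it, then the intrinsics apply), "R" (3x3) and "t" (3): a world point X has camera coordinates R X + t. Camera axes: x right, y down, z forward; pixel columns grow to the right and rows downward; lengths in m; the calibration is good to about 2 mm. A picture is of the moment at which its call begins: read the wrist's pose just before it. get_calibration takes no time and is no camera call; for the wrist camera it gives the pose at the moment of the call.
- arm.sign_off(): hands the job in, once; it reports no verdict.
The state is a dict: "clock": time; "joints": joint angles; "dq": joint speeds; "joint_efforts": joint torques, N m; "position": TCP position; "ee_rot": TCP orientation; "force": force on the tool from outside, world axes, zero at the start; "ft_torque": the same for the moment, N m; "width": opening from 0.0 (shut) to 1.0 (fully open).
Only numpy, scipy, OpenCV 4.12 (cv2) and the standard library are available. Lean on these libraries where they do the work, as an engineer would, in place of code of your own. Each camera call takes 0.05 s, during which the arm holds its last target.

TASK

Set up the bench rail for the magnetic screening demonstration: from the rail's open end slide on the iron-screen carrier until it stands right up against the compass stand, without ramming it, and slide on the magnet carrier so that it sits centred on the rail's red line with its red pole facing the compass. Leave both carriers let go, leave the two iron horseshoes and the wand stand where they are, and do not bump the compass stand with the gripper.

Things in the scene. Friction and masses are not known exactly. Their poses are not given: they have to be found in the camera images.
- rail: Dark T-section bench rail, fixed. Origin: centre of its underside on the counter; x along it, y across, z up; same both ways round. Lies along world y within 11 degrees. Foot flange 300 long (x), 90 wide, 10 high, white ticks every 20 mm. Web 20 wide. Head 44 wide, 8 thick, underside 44 and top 52 above the counter, 172 to each end, overhanging the foot by 22.
- red_line (a point): Mid-length of the rail (its x = 0), on top of the head, 52 mm above the counter: here one red line, 4 wide, crosses the head and the foot flange. The head's ends are half rounds of radius 22 seen from above, which guide a carrier on.
- compass: Compass stand, fixed, closing one end of the rail (either end; the other is open): grey round drum, radius 40, 68 high, on it a chrome pillar with clamp knobs and a brass compass of radius 36, top 104 high. Origin: centre of its underside, on the rail's x axis, 214 mm from the rail's origin, so the drum stands 2 mm beyond the head; a carrier pushed home meets the drum's side.
- screen: Iron-screen carrier, loose, 0.5 kg (20 % either way): green saddle 60 long (x, along its channel), 64 wide (y), 28 high, carrying an upright dark iron plate. Origin: centre of its underside; same both ways round. Starts upright on the counter in any of four places between robot and rail. No clamp: it slides with ordinary friction. White index lines at mid-length.
- screen_grip (a point): Middle of the top edge of the iron plate, 108 mm above the carrier's origin. The plate stands across the saddle at mid-length: 8 thick (along the carrier's x), 80 wide (y), from 28 to 108 above the origin; at its foot (up to 40) two brackets make it 20 thick. Take it here from above, closing along x.
- screen_channel (a point): Centre of the ceiling of the carrier's channel, 18 mm above its origin: the face that rides on the rail's head. Channel 48 wide inside; at the bottom two lips 7 high leave a slot 28 wide. So on the rail there is 2 mm play to each side and 3 mm up and down, and the carrier's origin is 34 mm above the counter (37 if lifted against the lips). The magnet carrier is the same.
- magnet: Magnet carrier, loose, 0.5 kg (20 % either way): the same green saddle but 80 long (x), 64 wide, 28 high, carrying a red and blue ceramic block magnet. Origin: centre of its underside; x along the channel towards the red pole. Starts upright on the counter in another of the four places. Its pull on other things is too weak to notice.
- magnet_grip (a point): Middle of the top of the magnet, 70 mm above the magnet carrier's origin. The block is 76 long (carrier's x), 30 wide (y), 30 high (40 to 70 above the origin), red over its +x half, blue over its -x half, on a pedestal 22 wide and 12 high. Take it here from above, closing along y.
- red_pole (a point): Centre of the red end face of the magnet, 38 mm in +x and 55 mm above the magnet carrier's origin.
- horseshoe_a: U-shaped iron horseshoe keeper lying flat, 67 long, 74 wide, 16 thick, loose; a bystander in one of the four places. Origin: on its underside at the centre of its bow; its legs point to +x (37 mm behind, 30 mm ahead of the origin).
- horseshoe_b: The other iron horseshoe keeper, the same, lying flat on the counter just beyond the rail's open end, origin 214 mm from the rail's origin; carriers pass above it (16 high) to enter the rail.
- wand_stand: Wooden block 66 x 60, 36 high, with a red and a blue plastic magnet wand standing in it up to 185 mm above the counter; loose, a bystander in one of the four places. Origin: centre of its underside; the wands stand 15 mm either side of it along x and are 30 wide along y.
Not all that is in view belongs to the job. Leave any purple look-alike of the magnet alone.

How it is judged:
On the way, in this order (a step that is already met when the one before it is completed fails the run):
1. the iron-screen carrier is threaded on the rail (x of screen in the frame of rail between -0.15 and 0.15 m and y of screen in the frame of rail between -0.004 and 0.004 m and z of screen in the frame of rail between 0.031 and 0.039 m and angle between the x axis of screen and the x axis of rail, either way round below 0.08 rad), for 0.2 s.
2. the magnet carrier is threaded on the rail behind it (x of magnet in the frame of rail between -0.15 and 0.15 m and y of magnet in the frame of rail between -0.004 and 0.004 m and z of magnet in the frame of rail between 0.031 and 0.039 m and angle between the x axis of magnet and the x axis of rail, either way round below 0.08 rad), for 0.2 s.
At the end, for the whole second after the job is handed in: Both carriers ride on the rail, let go and at rest: the iron-screen carrier with its saddle within 5 mm of the compass stand's drum, the magnet carrier centred within 6 mm of the rail's red mid-length line with its red pole towards the compass (all of step 1 and all of step 2 and horizontal distance between screen and compass below 0.075 m and x of magnet in the frame of rail between -0.006 and 0.006 m and horizontal distance between red_pole and compass below 0.2 m and linear speed of each of screen, magnet below 0.02 m/s); the robot touches nothing.
It fails at once if an iron horseshoe was moved more than 20 mm (distance of any of horseshoe_a, horseshoe_b from where it was at the start of the episode above 0.02 m).
It fails at once if the wand stand was moved more than 20 mm or tipped (distance of wand_stand from where it was at the start of the episode above 0.02 m or angle between wand_stand's own z axis and vertical above 0.2 rad).
It fails at once if the gripper or arm bumped the compass stand (over 3 N) (contact force between any of the fingers, the arm and compass above 3 N).
It fails at once if the compass stand was rammed by a carrier (over 40 N) (contact force between any of screen, magnet and compass above 40 N).
It also fails if it takes over 72 s, if anything falls off the work surface, if the arm or the gripper's body presses on something with over 40 N, if the wrist force passes 120 N, or if a joint passes its speed limit or range.

## Working session

There is one attempt and no reset: what is moved stays moved. The work goes in short steps, Python scripts to look and compute and a tool call to move; the robot and the scene stay as the last step left them, time stands still between calls to the robot, and variables do not carry over. Pictures are saved under pics/ and viewed, and the job is handed in when it is done.

Besides the shell and the picture viewer there is one more tool, called after ">>>" as name([rows], argument=value, ...), one row to a line, values as JSON. play_rows: Moves the arm, as the interface text tells. Its arguments: {"type":"object","properties":{"rows":{"type":"array","items":{"type":"array"}},"newtons":{"type":"number"}},"required":["rows"]}

```bash
ls; mkdir -p pics; python3 - <<'E'
from cell import arm, eyes
import cv2,json,numpy as np
s=arm.observe();print(s)
for n in ["scene","top","wrist"]:
    im,d=eyes.get_image(n);cv2.imwrite(f"pics/{n}0.png",im[:,:,::-1]);np.save(f"pics/{n}0.npy",d)
    print(n,eyes.get_calibration(n))
E
```

```text
pics
{'clock': 0.0, 'joints': array([ 1.16638813,  0.43521047,  0.02497598,  1.57407929, -0.01160072,
        1.13394932, -0.07509091]), 'dq': array([ 0.00106767,  0.0005842 , -0.00056301,  0.00016047, -0.00070731,
       -0.00236111,  0.0010137 ]), 'joint_efforts': array([ 8.09691096e-05, -6.67850733e+01,  9.86046642e-01, -3.14458358e+01,
       -6.03293977e-02,  4.28279070e-02,  1.82366707e-04]), 'position': array([ 0.1855859 , -0.59631579,  0.23395963]), 'ee_rot': array([-2.52946565e+00,  1.86186263e+00,  2.01905143e-03]), 'force': array([-0.18367824, -0.91638569, -0.31655205]), 'ft_torque': array([ 0.00435393,  0.0735238 , -0.02032044]), 'width': 0.9979352100529618}
scene {'intrinsics': array([[366.6156626 ,   0.        , 252.50812621],
       [  0.        , 366.6156626 , 193.46920211],
       [  0.        ,   0.        ,   1.        ]]), 'k1': 0.020633687618990166, 'R': array([[-0.43676123,  0.89951598, -0.01051784],
       [ 0.61616216,  0.29061879, -0.73204161],
       [-0.65542644, -0.32620809, -0.68117873]]), 't': array([ 0.15275443, -0.22167478,  1.20943359])}
top {'intrinsics': array([[476.7175646 ,   0.        , 245.41774912],
       [  0.        , 476.7175646 , 188.86590076],
       [  0.        ,   0.        ,   1.        ]]), 'k1': -0.14055890175102298, 'R': array([[ 0.00858861, -0.99991416,  0.00989456],
       [-0.98083233, -0.01035015, -0.19457857],
       [ 0.19466427, -0.00803374, -0.98083703]]), 't': array([0.01142351, 0.4830031 , 1.33618142])}
wrist {'intrinsics': array([[297.3017194 ,   0.        , 255.07117042],
       [  0.        , 297.3017194 , 189.9901771 ],
       [  0.        ,   0.        ,   1.        ]]), 'k1': -0.015805605487991484, 'R': array([[ 0.29741801, -0.95474646, -0.00131163],
       [-0.92520319, -0.2885534 ,  0.24644675],
       [-0.23567264, -0.07208417, -0.96915545]]), 't': array([-0.62472542, -0.03125887,  0.39021875])}
```

View pics/top0.png

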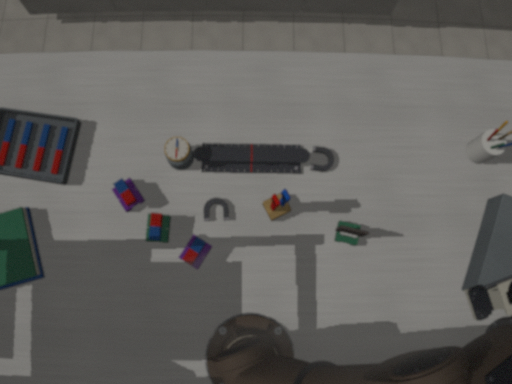

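View pics/scene0.png

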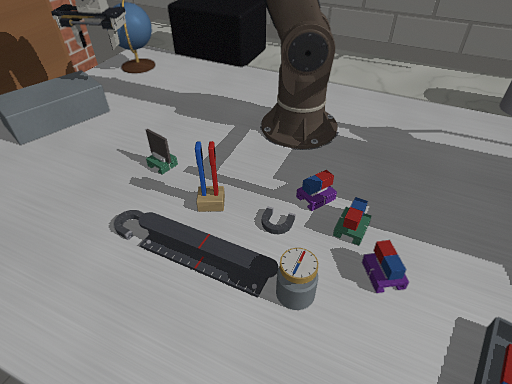

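```bash
cat > h.py <<'E'
import numpy as np,cv2
from scipy.spatial.transform import Rotation as Ro
def ray(cal,px):
    K=np.array(cal["intrinsics"]);px=np.atleast_2d(np.asarray(px,float))
    D=np.array([cal["k1"],0,0,0,0.])
    n=cv2.undistortPoints(px.reshape(-1,1,2),K,D).reshape(-1,2)
    R=np.array(cal["R"]);t=np.array(cal["t"])
    d=np.c_[n,np.ones(len(n))]@R
    return -R.T@t,d
def onz(cal,px,z):
    c,d=ray(cal,px)
    return c+d*((z-c[2])/d[:,2])[:,None]
def proj(cal,X):
    R=np.array(cal["R"]);
    p,_=cv2.projectPoints(np.atleast_2d(X).astype(float),cv2.Rodrigues(R)[0],np.array(cal["t"],float),np.array(cal["intrinsics"]),np.array([cal["k1"],0,0,0,0.]))
    return p.reshape(-1,2)
E
python3 - <<'E'
import cv2
a=cv2.imread("pics/top0.png")
def z(n,x,y,w,h,k): cv2.imwrite(f"pics/{n}.png",cv2.resize(a[y:y+h,x:x+w],None,fx=k,fy=k,interpolation=cv2.INTER_CUBIC))
z("tz1",150,120,200,60,4); z("tz2",100,170,130,100,6); z("tz3",250,180,130,80,6)
E
```

```text
(no output)
```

View pics/tz1.png

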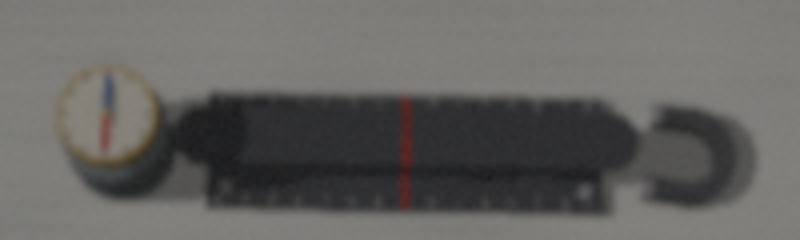

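View pics/tz2.png

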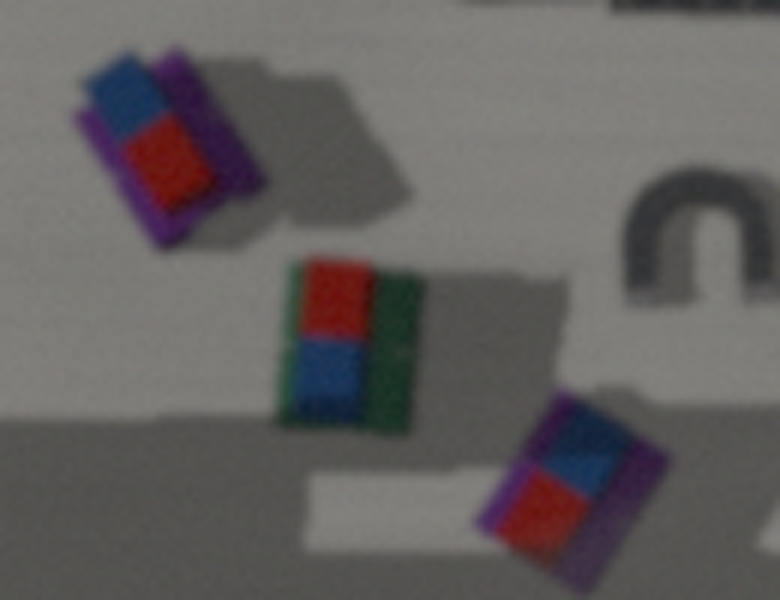

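View pics/tz3.png

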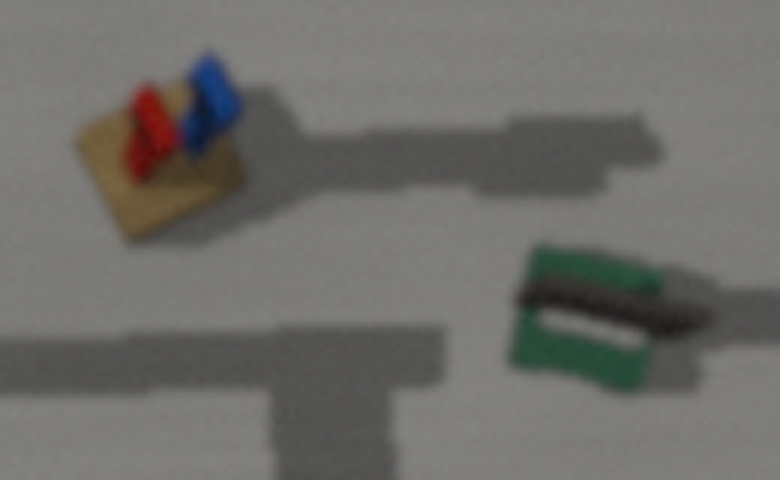

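View pics/wrist0.png

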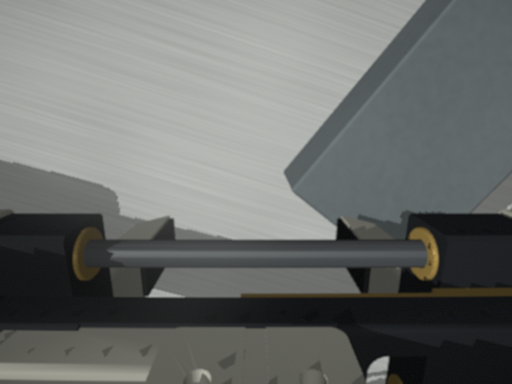

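```bash
python3 - <<'E'
from cell import arm,eyes
from h import *
c=eyes.get_calibration("top");f=lambda p,x0,y0,k:(x0+(p[0]+.5)/k-.5,y0+(p[1]+.5)/k-.5)
print("cam",ray(c,[0,0])[0], ray(eyes.get_calibration("scene"),[0,0])[0])
g=lambda p,x0,y0,k,z:onz(c,f(p,x0,y0,k),z)[0].round(4)
print("head end",g((640,135),150,120,4,.052)); print("redline head top/bot",g((406,97),150,120,4,.01),g((406,207),150,120,4,.01))
print("compass",g((108,117),150,120,4,.104))
print("screen saddle corners",[g(p,250,180,6,.028) for p in [(535,248),(665,268),(515,362),(645,390)]])
print("magnet corners top",[g(p,100,170,6,.07) for p in [(305,260),(372,262),(363,412),(298,405)]])
print("hb",g((705,155),150,120,4,.016))
print("wand block",[g(p,250,180,6,.036) for p in [(80,145),(130,240),(243,182)]], "ha",g((700,190),100,170,6,.016))
s=arm.observe();Rt=Ro.from_rotvec(s["ee_rot"]).as_matrix();print(Rt.round(3))
w=eyes.get_calibration("wrist");cc=ray(w,[0,0])[0];print("wristcam in tool",Rt.T@(cc-s["position"]),(w["R"]@Rt).round(3))
E
```

```text
cam [0.21354016 0.02715622 1.40444524] [0.99599958 0.32154483 0.66317192]
head end [ 0.5907 -0.1724  0.052 ]
redline head top/bot [ 6.301e-01 -4.000e-04  1.000e-02] [ 0.5441 -0.001   0.01  ]
compass [0.5852 0.2126 0.104 ]
screen saddle corners [array([ 0.3939, -0.2582,  0.028 ]), array([ 0.3844, -0.3225,  0.028 ]), array([ 0.3382, -0.247 ,  0.028 ]), array([ 0.3248, -0.3107,  0.028 ])]
magnet corners top [array([0.406 , 0.2851, 0.07  ]), array([0.4054, 0.2532, 0.07  ]), array([0.3345, 0.2546, 0.07  ]), array([0.3373, 0.2855, 0.07  ])]
hb [ 0.5858 -0.2269  0.016 ]
wand block [array([ 0.4415, -0.0354,  0.036 ]), array([ 0.3953, -0.0596,  0.036 ]), array([ 0.4241, -0.1145,  0.036 ])] ha [0.4509 0.1016 0.016 ]
[[ 0.297 -0.955 -0.   ]
 [-0.955 -0.297  0.001]
 [-0.001  0.    -1.   ]]
wristcam in tool [ 0.00041784 -0.06600599 -0.15094685] [[ 1.    -0.     0.   ]
 [ 0.     0.969 -0.246]
 [-0.     0.246  0.969]]
```

```bash
cat >> h.py <<'E'
def go(s,p,a):
    """shares to reach TCP p, tool x heading a deg (down-pointing)"""
    R0=Ro.from_rotvec(s["ee_rot"]); a=np.radians(a)
    x=np.array([np.cos(a),np.sin(a),0]);y=np.array([np.sin(a),-np.cos(a),0])
    Rg=Ro.from_matrix(np.c_[x,y,[0,0,-1]])
    d=R0.inv().apply(np.array(p)-s["position"])/.5
    w=(R0.inv()*Rg).as_rotvec(degrees=True)/60
    print("go",d.round(4),w.round(4),"from",np.round(s["position"],4),"F",np.round(s["force"],1),"w",round(s["width"],3),"t",round(s["clock"],2),"hd",round(np.degrees(np.arctan2(*R0.as_matrix()[[1,0],0])),2))
E
python3 - <<'E'
from cell import arm
from h import *
go(arm.observe(),[.50,-.05,.33],-90)
E
```

```text
go [-0.8568 -0.9251 -0.1908] [0.0003 0.0012 0.2881] from [ 0.1856 -0.5964  0.2341] F [ 0.3 -0.9 -0.3] w 0.999 t 0.15 hd -72.71
```

>>> play_rows([
  [[-0.856,-0.924,-0.19],[0,0,0.288],1],
  [[-0.856,-0.924,-0.19],[0,0,0.288],1],
  [[-0.856,-0.924,-0.19],[0,0,0.288],1],
  [[-0.856,-0.924,-0.19],[0,0,0.288],1],
  [[-0.856,-0.924,-0.19],[0,0,0.288],1],
  [[-0.856,-0.924,-0.19],[0,0,0.288],1],
  [[-0.856,-0.924,-0.19],[0,0,0.288],1],
  [[-0.856,-0.924,-0.19],[0,0,0.288],1],
  [[-0.856,-0.924,-0.19],[0,0,0.288],1],
  [[-0.856,-0.924,-0.19],[0,0,0.288],1],
])

```text
clock: 1.15
position: [0.4326, -0.1663, 0.3097]
ee_rot: [2.221, -2.221, 0.001]
force: [0.8, -1.4, 0.3]
width: 0.999
```

```bash
python3 - <<'E'
from cell import arm
from h import *
go(arm.observe(),[.50,-.05,.33],-90)
E
```

```text
go [-0.2325 -0.1347 -0.0406] [-0.0002 -0.0003 -0.    ] from [ 0.4326 -0.1663  0.3097] F [ 0.8 -1.4  0.3] w 0.999 t 1.15 hd -90.0
```

>>> play_rows([
  [[-0.22,-0.13,-0.04],[0,0,0],1],
  [[-0.22,-0.13,-0.04],[0,0,0],1],
  [[-0.22,-0.13,-0.04],[0,0,0],1],
  [[-0.22,-0.13,-0.04],[0,0,0],1],
  [[-0.22,-0.13,-0.04],[0,0,0],1],
])

```text
clock: 1.65
position: [0.4971, -0.0579, 0.3289]
ee_rot: [2.223, -2.219, -0.001]
force: [-0.1, -0.6, 0.1]
width: 0.997
```

```bash
cat >> h.py <<'E'
def snap(eyes,arm,n,cam="wrist"):
    import pickle
    s=arm.observe();c=eyes.get_calibration(cam);im,d=eyes.get_image(cam)
    cv2.imwrite(f"pics/{n}.png",im[:,:,::-1]);pickle.dump((s,c,im,d),open(f"pics/{n}.pkl","wb"));return s,c,im,d
E
python3 - <<'E'
from cell import arm,eyes
from h import *
s,c,im,d=snap(eyes,arm,"w1");go(s,[.5,-.05,.33],-90);print(np.abs(s["dq"]).max())
E
```

```text
go [-0.0158 -0.0059 -0.0021] [ 0.0008 -0.0002  0.0015] from [ 0.4971 -0.0579  0.3289] F [-0.1 -0.6  0.1] w 0.997 t 1.65 hd -89.91
0.029099164634500047
```

View pics/w1.png

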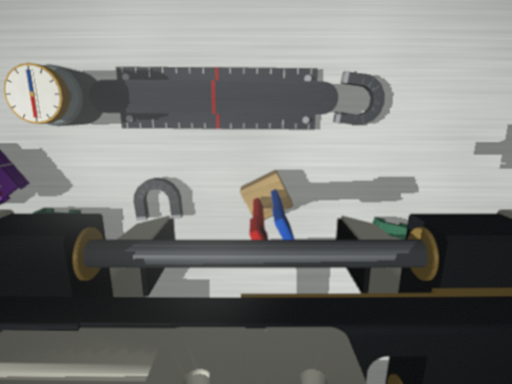

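```bash
python3 - <<'E'
import cv2
a=cv2.imread("pics/w1.png")
def z(n,x,y,w,h,k): cv2.imwrite(f"pics/{n}.png",cv2.convertScaleAbs(cv2.resize(a[y:y+h,x:x+w],None,fx=k,fy=k,interpolation=cv2.INTER_CUBIC),alpha=1.6))
z("w1a",90,55,130,85,6); z("w1b",200,55,130,85,6);
E
```

```text
(no output)
```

View pics/w1a.png

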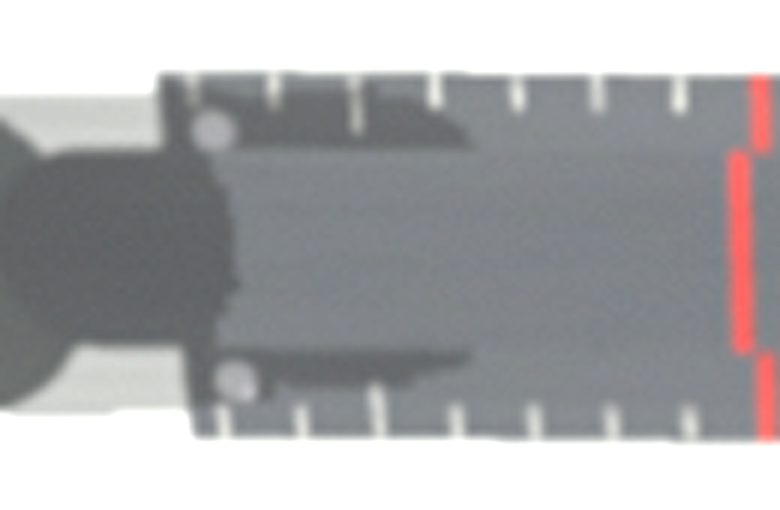

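View pics/w1b.png

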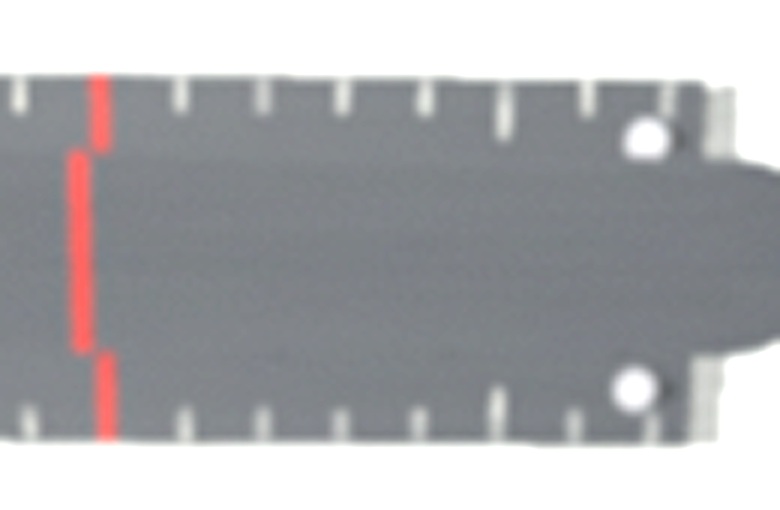

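```bash
python3 - <<'E'
import pickle
from h import *
s,c,im,d=pickle.load(open("pics/w1.pkl","rb"))
f=lambda p,x0:(x0+(p[0]+.5)/6-.5,55+(p[1]+.5)/6-.5)
P=lambda p,x0,z:onz(c,f(p,x0),z)[0]
TL,BL=P((160,75),90,.01),P((195,436),90,.01);TR,BR=P((705,82),200,.01),P((690,443),200,.01)
for q in(TL,BL,TR,BR):print(q.round(4))
print("ctr",((TL+BL+TR+BR)/4).round(4),"ang",[np.degrees(np.arctan2(*(u-v)[[1,0]])) for u,v in((TL,TR),(BL,BR))])
r=[P((78,151),200,.052),P((84,353),200,.052)];print("redhead",r,(r[0]+r[1])/2)
for zz,pt,pb,x0 in((0,(100,148),(100,345),90),(0,(640,157),(640,355),200)):
    u,v=P(pt,x0,.052),P(pb,x0,.052);print("head",u.round(4),v.round(4),((u+v)/2).round(4))
m=(im[:,:,0]>110)&(im[:,:,1]<70)&(im[:,:,2]<70);ys,xs=np.nonzero(m[82:112,200:230]);
q=np.array([[xs[ys==y].mean()+200,y+82] for y in np.unique(ys)]);print(q[[0,-1]]);print(onz(c,q,.052).mean(0))
print("compass",onz(c,[[33,93]],.104)); print("depth head",d[97,260],d[97,150])
E
```

```text
[0.6313 0.1479 0.01  ]
[0.5437 0.1483 0.01  ]
[ 0.6298 -0.1499  0.01  ]
[ 0.5422 -0.1505  0.01  ]
ctr [ 0.5868 -0.0011  0.01  ] ang [np.float64(89.70229114806902), np.float64(89.7170779827704)]
redhead [array([ 6.08838346e-01, -3.18539686e-04,  5.20000000e-02]), array([ 5.6439125e-01, -2.8962098e-04,  5.2000000e-02])] [ 5.86614798e-01 -3.04080333e-04  5.20000000e-02]
head [0.6097 0.1449 0.052 ] [0.5663 0.15   0.052 ] [0.588  0.1474 0.052 ]
head [ 0.6078 -0.1278  0.052 ] [ 0.5642 -0.1296  0.052 ] [ 0.586  -0.1287  0.052 ]
[[212.5  82. ]
 [213.5 111. ]]
[ 5.86930323e-01 -1.95553772e-04  5.20000000e-02]
compass [[0.58875312 0.21196568 0.104     ]]
depth head 0.40903893 0.40732342
```

```bash
python3 - <<'E'
from cell import arm
from h import *
go(arm.observe(),[.347,-.354,.26],-35)
E
```

```text
go [0.5901 0.299  0.1384] [ 0.0012 -0.     -0.917 ] from [ 0.4967 -0.059   0.3289] F [-0.2 -1.  -0.4] w 0.998 t 1.7 hd -90.02
```

>>> play_rows([
  [[0.59,0.3,0.138],[0,0,-0.917],1],
  [[0.59,0.3,0.138],[0,0,-0.917],1],
  [[0.59,0.3,0.138],[0,0,-0.917],1],
  [[0.59,0.3,0.138],[0,0,-0.917],1],
  [[0.59,0.3,0.138],[0,0,-0.917],1],
  [[0.59,0.3,0.138],[0,0,-0.917],1],
  [[0.59,0.3,0.138],[0,0,-0.917],1],
  [[0.59,0.3,0.138],[0,0,-0.917],1],
  [[0.59,0.3,0.138],[0,0,-0.917],1],
])

```text
clock: 2.6
position: [0.3418, -0.3582, 0.259]
ee_rot: [2.991, -0.957, -0.005]
force: [-0.1, -0.7, -0.1]
width: 1.0
```

```bash
python3 - <<'E'
from cell import arm
from h import *
go(arm.observe(),[.347,-.354,.26],-11)
E
```

```text
go [ 0.0036 -0.013  -0.002 ] [ 0.0018  0.0028 -0.408 ] from [ 0.3418 -0.3582  0.259 ] F [-0.1 -0.7 -0.1] w 1.0 t 2.6 hd -35.48
```

>>> play_rows([
  [[0,0,0],[0,0,-0.4],1],
  [[0,0,0],[0,0,-0.4],1],
  [[0,0,0],[0,0,-0.4],1],
  [[0,0,0],[0,0,-0.4],1],
  [[0,0,0],[0,0,-0.4],1],
])

```text
clock: 3.1
position: [0.3465, -0.3534, 0.2603]
ee_rot: [3.126, -0.309, -0.0]
force: [-0.1, 0.8, -0.2]
width: 1.002
```

```bash
python3 - <<'E'
from cell import arm,eyes
from h import *
s,c,im,d=snap(eyes,arm,"w2");go(s,[.5,-.05,.33],-11)
cv2.imwrite("pics/w2z.png",cv2.convertScaleAbs(cv2.resize(im[40:240,150:350,::-1],None,fx=3,fy=3,interpolation=cv2.INTER_CUBIC),alpha=1.4))
E
```

```text
go [ 0.1824 -0.6551 -0.1394] [ 0.0001  0.0002 -0.0046] from [ 0.3465 -0.3534  0.2603] F [-0.1  0.8 -0.2] w 1.002 t 3.1 hd -11.27
```

View pics/w2.png

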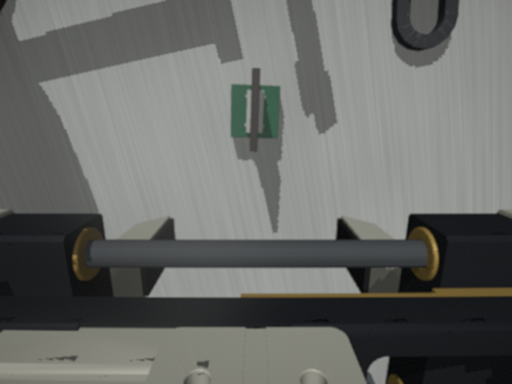

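View pics/w2z.png

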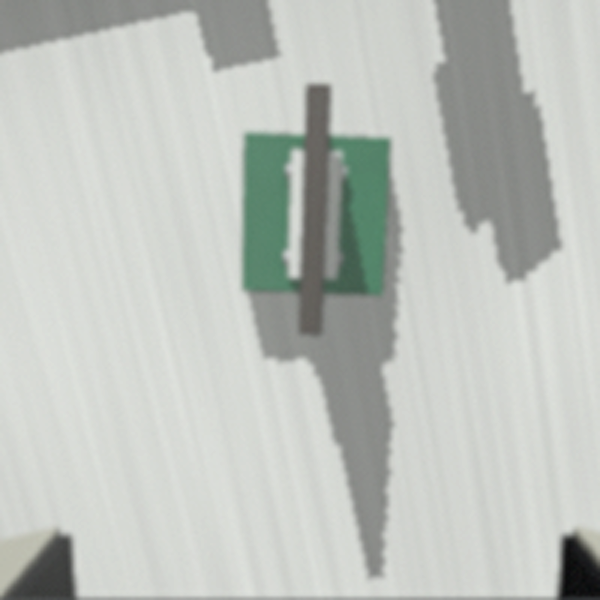

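```bash
python3 - <<'E'
import pickle
from h import *
s,c,im,d=pickle.load(open("pics/w2.pkl","rb"))
f=lambda p:(150+(p[0]+.5)/3-.5,40+(p[1]+.5)/3-.5)
a,b=[onz(c,f(p),.108)[0] for p in((318.5,85),(311,335))]
print(a,b,(a+b)/2,np.linalg.norm(a-b),"plate dir",np.degrees(np.arctan2(*(a-b)[[1,0]])))
q=np.array([onz(c,f(p),.028)[0] for p in((246,133),(390,138),(385,294),(245,290))]);print(q.round(4),q.mean(0))
ctr=(a+b)/2
hd=np.degrees(np.arctan2(*(a-b)[[1,0]]))-90
go(s,[ctr[0],ctr[1],.16],hd);print(hd, d[120,254])
E
```

```text
[ 0.36873432 -0.24692075  0.108     ] [ 0.3507431  -0.32450574  0.108     ] [ 0.35973871 -0.28571324  0.108     ] 0.07964366874609768 plate dir 76.9444060071691
[[ 0.3386 -0.248   0.028 ]
 [ 0.3957 -0.2613  0.028 ]
 [ 0.3826 -0.3229  0.028 ]
 [ 0.3246 -0.3096  0.028 ]] [ 0.3603822 -0.2854522  0.028    ]
go [-0.0005 -0.138   0.2006] [0.0001 0.0002 0.0297] from [ 0.3465 -0.3534  0.2603] F [-0.1  0.8 -0.2] w 1.002 t 3.1 hd -11.27
-13.055593992830893 0.29365355
```

>>> play_rows([
  [[0,-0.138,0.15],[0,0,0.03],1],
  [[0,-0.138,0.15],[0,0,0.03],1],
  [[0,-0.138,0.15],[0,0,0.03],1],
  [[0,-0.138,0.24],[0,0,0.03],1],
  [[0,-0.138,0.3],[0,0,0.03],1],
  [[0,-0.138,0.338],[0,0,0.03],1],
  [[0,-0.138,0.338],[0,0,0.03],1],
  [[0,-0.138,0.338],[0,0,0.03],1],
], newtons=40)

```text
clock: 3.95
position: [0.3605, -0.2858, 0.0919]
ee_rot: [3.122, -0.352, -0.0]
force: [0.9, -0.3, -0.4]
width: 1.001
```

```bash
python3 - <<'E'
from cell import arm,eyes
from h import *
s,c,im,d=snap(eyes,arm,"w3");go(s,[.3597,-.2857,.091],-13.05)
E
```

```text
go [-0.0017  0.0001  0.0017] [0.0001 0.0001 0.0032] from [ 0.3605 -0.2858  0.0919] F [ 0.9 -0.3 -0.4] w 1.001 t 3.95 hd -12.86
```

View pics/w3.png

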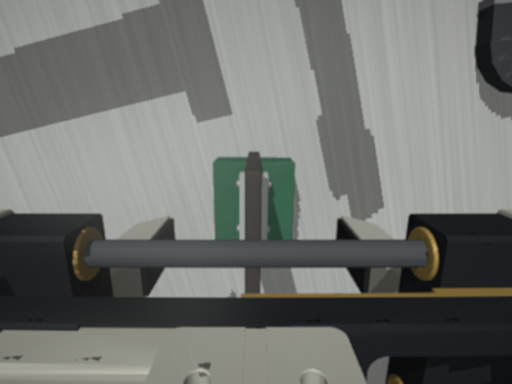

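Plate (col 254) is centred between the jaws. Close.

>>> play_rows([
  [[0,0,0],[0,0,0],-1],
  [[0,0,0],[0,0,0],-1],
  [[0,0,0],[0,0,0],-1],
  [[0,0,0],[0,0,0],-1],
  [[0,0,0],[0,0,0],-1],
  [[0,0,0],[0,0,0],-1],
  [[0,0,0],[0,0,0],-1],
  [[0,0,0],[0,0,0],-1],
], newtons=40)

```text
clock: 4.8
position: [0.3603, -0.2854, 0.0913]
ee_rot: [-3.122, 0.349, 0.0]
force: [0.2, -0.3, -0.5]
width: 0.349
```

```bash
python3 - <<'E'
from cell import arm
from h import *
go(arm.observe(),[.3605,-.2857,.22],-68)
E
```

```text
go [ 0.0004  0.0004 -0.2575] [0.000e+00 1.000e-04 9.204e-01] from [ 0.3603 -0.2854  0.0913] F [ 0.2 -0.3 -0.5] w 0.349 t 4.8 hd -12.77
```

>>> play_rows([
  [[0,0,0],[0,0,0],-1],
  [[0,0,0],[0,0,0],-1],
  [[0,0,0],[0,0,0],-1],
  [[0,0,0],[0,0,0],-1],
  [[0,0,0],[0,0,0],-1],
  [[0,0,0],[0,0,0],-1],
])

```text
clock: 5.4
position: [0.3601, -0.2853, 0.0911]
ee_rot: [-3.122, 0.349, 0.001]
force: [-1.4, -0.0, -3.8]
width: 0.084
```

>>> play_rows([
  [[0,0,-0.06],[0,0,0],-1],
  [[0,0,-0.14],[0,0,0],-1],
  [[0,0,-0.2],[0,0,0.1],-1],
  [[0,0,-0.2],[0,0,0.92],-1],
  [[0,0,-0.2],[0,0,0.92],-1],
  [[0,0,-0.2],[0,0,0.92],-1],
  [[0,0,-0.2],[0,0,0.92],-1],
  [[0,0,-0.2],[0,0,0.92],-1],
  [[0,0,-0.2],[0,0,0.92],-1],
  [[0,0,-0.2],[0,0,0.92],-1],
])

```text
clock: 6.4
position: [0.36, -0.2851, 0.1909]
ee_rot: [2.604, -1.758, -0.002]
force: [-0.3, 0.5, -6.1]
width: 0.082
```

```bash
python3 - <<'E'
from cell import arm
from h import *
go(arm.observe(),[.5855,-.255,.19],-90.3)
E
```

```text
go [ 0.1128 -0.4408  0.0013] [0.0008 0.0007 0.3708] from [ 0.36   -0.2851  0.1909] F [-0.3  0.5 -6.1] w 0.082 t 6.4 hd -68.05
```

>>> play_rows([
  [[0.112,-0.44,0],[0,0,0.37],-1],
  [[0.112,-0.44,0],[0,0,0.37],-1],
  [[0.112,-0.44,0],[0,0,0.37],-1],
  [[0.112,-0.44,0],[0,0,0.37],-1],
  [[0.112,-0.44,0],[0,0,0.37],-1],
  [[0.112,-0.44,0],[0,0,0.37],-1],
  [[0.112,-0.44,0],[0,0,0.37],-1],
  [[0.112,-0.44,0],[0,0,0.37],-1],
])

```text
clock: 7.2
position: [0.5839, -0.2554, 0.1907]
ee_rot: [2.218, -2.223, -0.002]
force: [-0.3, 0.5, -5.9]
width: 0.088
```

```bash
python3 - <<'E'
from cell import arm,eyes
from h import *
s,c,im,d=snap(eyes,arm,"w4");go(s,[.5855,-.255,.1268],-90.3)
snap(eyes,arm,"s4","scene")
E
```

```text
go [-0.0008 -0.0035  0.1278] [0.0019 0.     0.0027] from [ 0.5839 -0.2554  0.1907] F [-0.3  0.5 -5.9] w 0.088 t 7.2 hd -90.14
```

View pics/w4.png

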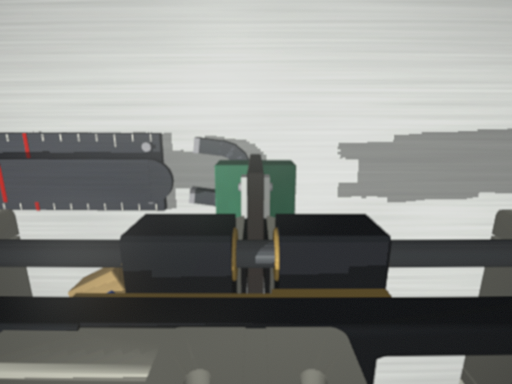

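View pics/s4.png

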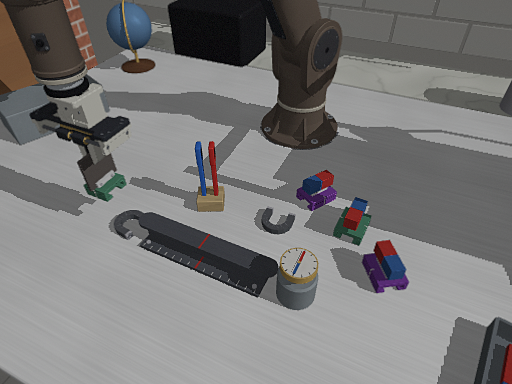

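```bash
python3 - <<'E'
import pickle,cv2
from h import *
s,c,im,d=pickle.load(open("pics/w4.pkl","rb"))
cv2.imwrite("pics/w4z.png",cv2.convertScaleAbs(cv2.resize(im[110:240,60:320,::-1],None,fx=3,fy=3,interpolation=cv2.INTER_CUBIC),alpha=1.6))
print(onz(c,[[217,161],[295,161]],.1276)); print(onz(c,[[60,158],[140,158]],.052))
E
```

```text
[[ 0.61723498 -0.22822499  0.1276    ]
 [ 0.61711317 -0.28477767  0.1276    ]]
[[ 0.60905921 -0.06363755  0.052     ]
 [ 0.60874406 -0.14294837  0.052     ]]
```

View pics/w4z.png

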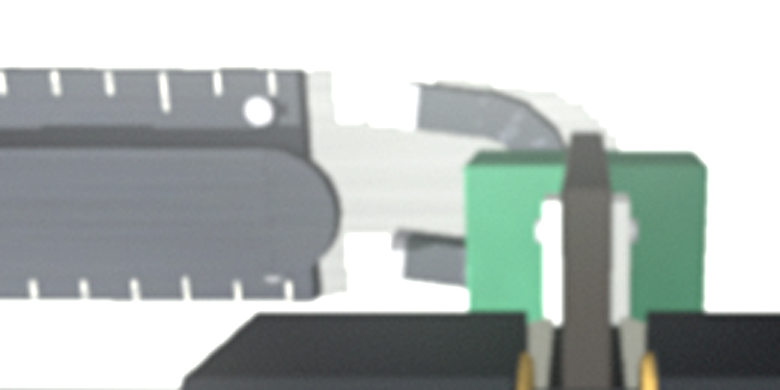

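>>> play_rows([
  [[0,-0.0036,0.06],[0,0,0.0027],-1],
  [[0,-0.0036,0.11],[0,0,0.0027],-1],
  [[0,-0.0036,0.128],[0,0,0.0027],-1],
  [[0,-0.0036,0.128],[0,0,0.0027],-1],
  [[0,-0.0036,0.128],[0,0,0.0027],-1],
])

```text
clock: 7.8
position: [0.5875, -0.2553, 0.1285]
ee_rot: [-2.214, 2.228, -0.002]
force: [0.9, 0.0, -5.3]
width: 0.083
```

```bash
python3 - <<'E'
from cell import arm,eyes
from h import *
s,c,im,d=snap(eyes,arm,"w5");go(s,[.5859,-.195,.1266],-90.3)
cv2.imwrite("pics/w5z.png",cv2.convertScaleAbs(cv2.resize(im[110:240,60:320,::-1],None,fx=3,fy=3,interpolation=cv2.INTER_CUBIC),alpha=1.6))
E
```

```text
go [-0.1207  0.004   0.0037] [-0.0013 -0.0005 -0.0008] from [ 0.5875 -0.2553  0.1285] F [ 0.9  0.  -5.3] w 0.083 t 7.8 hd -90.35
```

View pics/w5z.png

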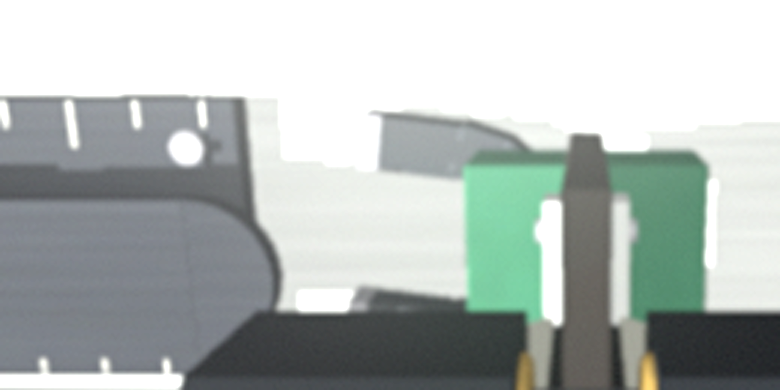

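```bash
python3 - <<'E'
import pickle,cv2
from cell import arm
from h import *
s,c,im,d=pickle.load(open("pics/w5.pkl","rb"))
zz=s["position"][2]-.0911
print(onz(c,[[217,161],[293,161]],zz+.028)-[.032,0,0]); print(onz(c,[[60,176.5],[110,176.6]],.052)-[.022,0,0])
print(onz(c,[[216,163.5],[293,163.5]],zz+.028))
go(arm.observe(),[.5859,-.195,.1266],-90.3)
E
```

```text
[[ 0.58917642 -0.22826471  0.06538777]
 [ 0.58884948 -0.28338719  0.06538777]]
[[ 0.58578781 -0.10258352  0.052     ]
 [ 0.58543812 -0.14218517  0.052     ]]
[[ 0.61935194 -0.22747023  0.06538777]
 [ 0.61901947 -0.28343305  0.06538777]]
go [-0.1206  0.0048  0.0044] [-0.0021 -0.0008 -0.0007] from [ 0.5879 -0.2553  0.1289] F [-0.7 -1.  -5.9] w 0.082 t 7.85 hd -90.34
```

>>> play_rows([
  [[-0.02,0.005,0.0044],[0,0,0],-1],
  [[-0.04,0.005,0.0044],[0,0,0],-1],
  [[-0.06,0.005,0.0044],[0,0,0],-1],
  [[-0.075,0.005,0.0044],[0,0,0],-1],
  [[-0.09,0.005,0.0044],[0,0,0],-1],
  [[-0.09,0.005,0.0044],[0,0,0],-1],
])

```text
clock: 8.45
position: [0.5852, -0.2079, 0.1252]
ee_rot: [-2.217, 2.225, 0.001]
force: [0.0, 0.0, -5.5]
width: 0.093
```

```bash
python3 - <<'E'
from cell import arm,eyes
from h import *
s,c,im,d=snap(eyes,arm,"w6");go(s,[.5856,-.16,.1266],-90.3)
cv2.imwrite("pics/w6z.png",cv2.convertScaleAbs(cv2.resize(im[110:240,60:320,::-1],None,fx=3,fy=3,interpolation=cv2.INTER_CUBIC),alpha=1.6))
E
```

```text
go [-0.0958 -0.0004 -0.0027] [-0.0002  0.0007  0.0015] from [ 0.5852 -0.2079  0.1252] F [ 0.   0.  -5.5] w 0.093 t 8.45 hd -90.21
```

View pics/w6z.png

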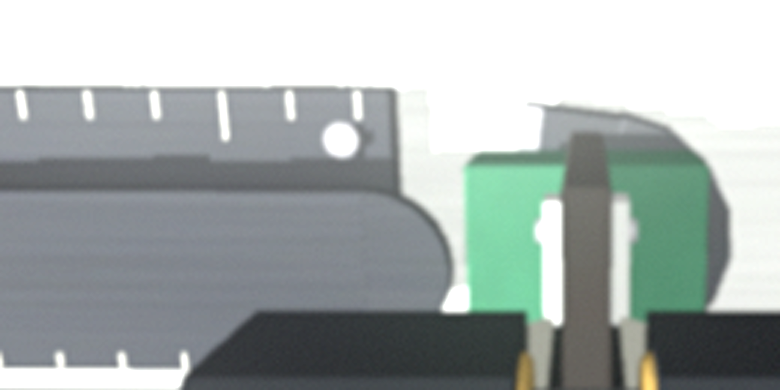

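>>> play_rows([
  [[-0.01,0,-0.0027],[0,0,0.0015],-1],
  [[-0.02,0,-0.0027],[0,0,0.0015],-1],
  [[-0.03,0,-0.0027],[0,0,0.0015],-1],
  [[-0.04,0,-0.0027],[0,0,0.0015],-1],
  [[-0.05,0,-0.0027],[0,0,0.0015],-1],
  [[-0.05,0,-0.0027],[0,0,0.0015],-1],
])

```text
clock: 9.1
position: [0.5852, -0.1835, 0.1264]
ee_rot: [-2.214, 2.228, 0.001]
force: [-0.7, -0.3, -5.7]
width: 0.087
```

```bash
python3 - <<'E'
from cell import arm,eyes
from h import *
s,c,im,d=snap(eyes,arm,"w7");go(s,[.5856,-.14,.1266],-90.3)
cv2.imwrite("pics/w7z.png",cv2.convertScaleAbs(cv2.resize(im[110:240,60:320,::-1],None,fx=3,fy=3,interpolation=cv2.INTER_CUBIC),alpha=1.6))
E
```

```text
go [-0.0871 -0.0003 -0.0003] [-0.      0.0006 -0.0008] from [ 0.5852 -0.1835  0.1264] F [-0.7 -0.3 -5.7] w 0.087 t 9.1 hd -90.35
```

View pics/w7z.png

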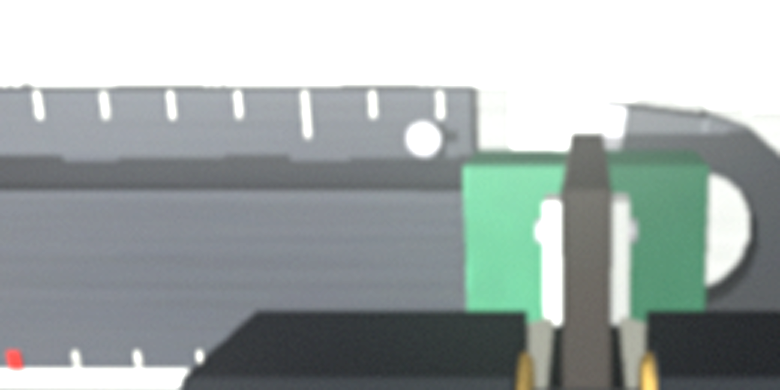

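>>> play_rows([
  [[-0.015,0,0],[0,0,0],-1],
  [[-0.03,0,0],[0,0,0],-1],
  [[-0.045,0,0],[0,0,0],-1],
  [[-0.06,0,0],[0,0,0],-1],
  [[-0.08,0,0],[0,0,0],-1],
  [[-0.1,0,0],[0,0,0],-1],
  [[-0.12,0,0],[0,0,0],-1],
  [[-0.14,0,0],[0,0,0],-1],
  [[-0.16,0,0],[0,0,0],-1],
])

```text
clock: 10.05
position: [0.5856, -0.1039, 0.1265]
ee_rot: [-2.213, 2.229, -0.0]
force: [-0.2, -0.4, -5.3]
width: 0.088
```

```bash
python3 - <<'E'
from cell import arm,eyes
from h import *
s,c,im,d=snap(eyes,arm,"w8");go(s,[.5871,.10,.1266],-90.3);snap(eyes,arm,"s8","scene")
E
```

```text
go [-4.077e-01  0.000e+00 -2.000e-04] [-0.0001  0.     -0.0019] from [ 0.5856 -0.1039  0.1265] F [-0.2 -0.4 -5.3] w 0.088 t 10.05 hd -90.41
```

View pics/w8.png

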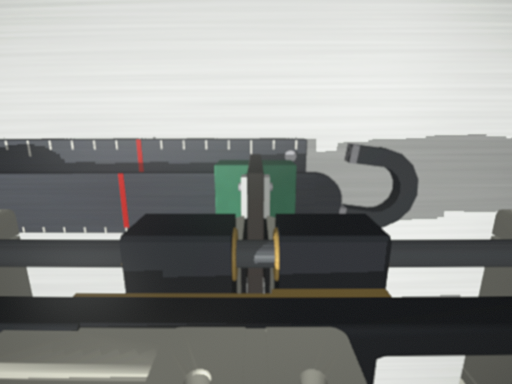

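View pics/s8.png

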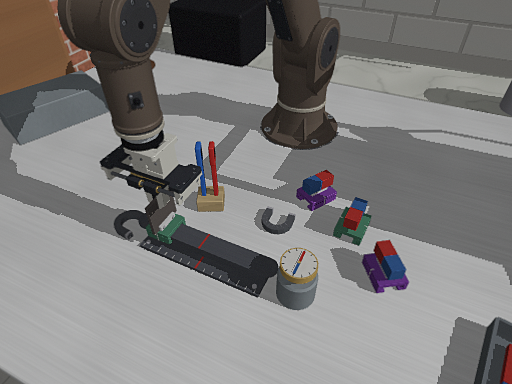

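>>> play_rows([
  [[-0.03,0,0],[0,0,-0.001],-1],
  [[-0.07,0,0],[0,0,-0.002],-1],
  [[-0.12,0,0],[0,0,-0.002],-1],
  [[-0.17,0,0],[0,0,-0.002],-1],
  [[-0.22,0,0],[0,0,-0.002],-1],
  [[-0.27,0,0],[0,0,-0.002],-1],
  [[-0.32,0,0],[0,0,-0.002],-1],
  [[-0.36,0,0],[0,0,-0.002],-1],
  [[-0.39,0,0],[0,0,-0.002],-1],
  [[-0.41,0,0],[0,0,-0.002],-1],
])

```text
clock: 11.15
position: [0.587, 0.1017, 0.1265]
ee_rot: [-2.216, 2.226, 0.0]
force: [-0.5, -0.2, -5.7]
width: 0.081
```

```bash
python3 - <<'E'
from cell import arm,eyes
from h import *
s,c,im,d=snap(eyes,arm,"w9");go(s,[.5873,.1434,.1266],-90.3);snap(eyes,arm,"s9","scene")
E
```

```text
go [-0.0834 -0.0002 -0.0003] [-0.0001  0.0002  0.0009] from [0.587  0.1017 0.1265] F [-0.5 -0.2 -5.7] w 0.081 t 11.15 hd -90.25
```

View pics/w9.png

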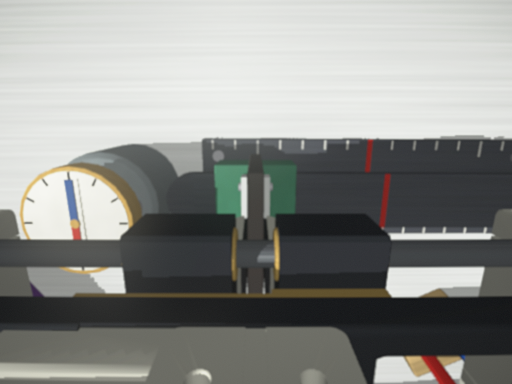

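View pics/s9.png

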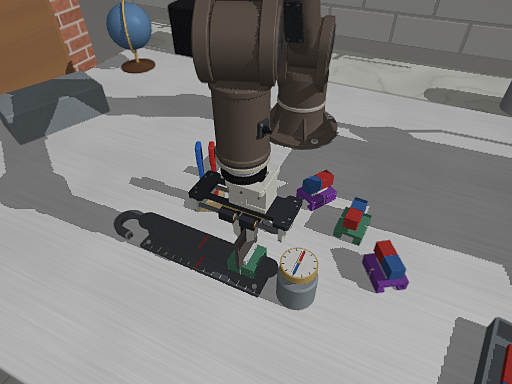

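>>> play_rows([
  [[-0.02,0,0],[0,0,0],-1],
  [[-0.04,0,0],[0,0,0],-1],
  [[-0.055,0,0],[0,0,0],-1],
  [[-0.065,0,0],[0,0,0],-1],
  [[-0.07,0,0],[0,0,0],-1],
  [[-0.072,0,0],[0,0,0],-1],
  [[-0.074,0,0],[0,0,0],-1],
  [[-0.076,0,0],[0,0,0],-1],
  [[-0.077,0,0],[0,0,0],-1],
  [[-0.077,0,0],[0,0,0],-1],
])

```text
clock: 12.25
position: [0.5873, 0.1386, 0.1264]
ee_rot: [2.215, -2.227, 0.0]
force: [-0.1, 0.7, -4.8]
width: 0.082
```

>>> play_rows([
  [[-0.002,0,0],[0,0,0],-1],
  [[-0.003,0,0],[0,0,0],-1],
  [[-0.004,0,0],[0,0,0],-1],
  [[-0.005,0,0],[0,0,0],-1],
  [[-0.006,0,0],[0,0,0],-1],
  [[-0.006,0,0],[0,0,0],-1],
])

```text
clock: 12.85
position: [0.5873, 0.1418, 0.1265]
ee_rot: [-2.216, 2.227, 0.0]
force: [-0.1, 0.3, -4.2]
width: 0.084
```

>>> play_rows([
  [[-0.001,0,0],[0,0,0],-1],
  [[-0.002,0,0],[0,0,0],-1],
  [[-0.002,0,0],[0,0,0],-1],
])

```text
clock: 13.15
position: [0.5874, 0.1428, 0.1265]
ee_rot: [-2.216, 2.227, 0.0]
force: [-1.2, -0.7, -5.3]
width: 0.089
```

>>> play_rows([
  [[-0.001,0,0],[0,0,0],-1],
  [[-0.002,0,0],[0,0,0],-1],
  [[-0.002,0,0],[0,0,0],-1],
])

```text
clock: 13.45
position: [0.5874, 0.1437, 0.1265]
ee_rot: [-2.216, 2.227, -0.0]
force: [0.8, -0.9, -6.5]
width: 0.084
```

>>> play_rows([
  [[-0.001,0,0],[0,0,0],-1],
  [[-0.002,0,0],[0,0,0],-1],
  [[-0.002,0,0],[0,0,0],-1],
])

```text
clock: 13.75
position: [0.5874, 0.1441, 0.1265]
ee_rot: [2.215, -2.227, 0.001]
force: [-0.3, -1.9, -3.1]
width: 0.086
```

```bash
python3 - <<'E'
from cell import arm,eyes
from h import *
s,c,im,d=snap(eyes,arm,"w10");go(s,[.5873,.1434,.1266],-90.3)
cv2.imwrite("pics/w10z.png",cv2.convertScaleAbs(cv2.resize(im[110:240,60:320,::-1],None,fx=3,fy=3,interpolation=cv2.INTER_CUBIC),alpha=1.6))
E
```

```text
go [ 0.0014  0.0002 -0.0003] [ 0.     -0.0007 -0.0004] from [0.5874 0.1441 0.1265] F [-0.3 -1.9 -3.1] w 0.086 t 13.75 hd -90.33
```

View pics/w10z.png

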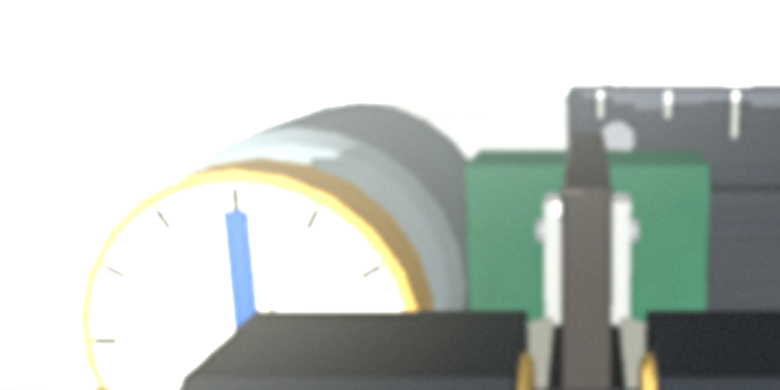

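>>> play_rows([
  [[-0.001,0,0],[0,0,0],-1],
  [[-0.002,0,0],[0,0,0],-1],
  [[-0.002,0,0],[0,0,0],-1],
])

```text
clock: 14.1
position: [0.5874, 0.1444, 0.1265]
ee_rot: [2.214, -2.227, 0.001]
force: [-0.6, -5.7, -3.5]
width: 0.082
```

>>> play_rows([
  [[0.002,0,0.001],[0,0,0],-1],
  [[0.003,0,0.003],[0,0,0],-1],
  [[0.003,0,0.003],[0,0,0],-1],
  [[0.003,0,0.003],[0,0,0],-0.5],
  [[0.003,0,0.003],[0,0,0],-0.5],
  [[0.003,0,0.003],[0,0,0],-0.5],
  [[0.003,0,0.003],[0,0,0],-0.5],
  [[0.003,0,0.003],[0,0,0],-0.5],
])

```text
clock: 14.9
position: [0.5875, 0.1444, 0.125]
ee_rot: [-2.215, 2.227, 0.0]
force: [-0.3, -0.6, -0.5]
width: 0.252
```

>>> play_rows([
  [[0,0,-0.04],[0,0,0],-0.5],
  [[0,0,-0.1],[0,0,0],-0.5],
  [[0,0,-0.2],[0,0,0],-0.5],
  [[0,0,-0.3],[0,0,0],1],
  [[-0.25,0.57,-0.27],[0,0,0],1],
  [[-0.25,0.57,-0.27],[0,0,0],1],
  [[-0.25,0.57,-0.27],[0,0,0],1],
  [[-0.25,0.57,-0.27],[0,0,0],1],
  [[-0.25,0.57,-0.27],[0,0,0],1],
  [[-0.25,0.57,-0.27],[0,0,0],1],
])

```text
clock: 15.9
position: [0.3117, 0.2665, 0.2606]
ee_rot: [-2.215, 2.227, -0.0]
force: [-0.2, 1.9, 0.6]
width: 0.811
```

```bash
python3 - <<'E'
from cell import arm,eyes
from h import *
go(arm.observe(),[.30,.27,.26],-90)
E
```

```text
go [-0.0069  0.0234  0.0012] [-0.0008  0.0005 -0.0051] from [0.3117 0.2665 0.2606] F [-0.2  1.9  0.6] w 0.811 t 15.9 hd -90.31
```

>>> play_rows([
  [[0,0,0],[0,0,0],1],
  [[0,0,0],[0,0,0],1],
  [[0,0,0],[0,0,0],1],
])

```text
clock: 16.2
position: [0.3145, 0.2657, 0.2607]
ee_rot: [-2.214, 2.228, -0.001]
force: [0.5, -0.2, -0.1]
width: 0.997
```

```bash
python3 - <<'E'
from cell import arm,eyes
from h import *
s,c,im,d=snap(eyes,arm,"w11");go(s,[.30,.27,.26],-90)
cv2.imwrite("pics/w11z.png",cv2.convertScaleAbs(cv2.resize(im[40:240,150:350,::-1],None,fx=3,fy=3,interpolation=cv2.INTER_CUBIC),alpha=1.4))
snap(eyes,arm,"s11","scene");snap(eyes,arm,"t11","top")
E
```

```text
go [-0.0085  0.0291  0.0013] [-0.0007  0.0002 -0.0061] from [0.3145 0.2657 0.2607] F [ 0.5 -0.2 -0.1] w 0.997 t 16.2 hd -90.37
```

View pics/w11.png

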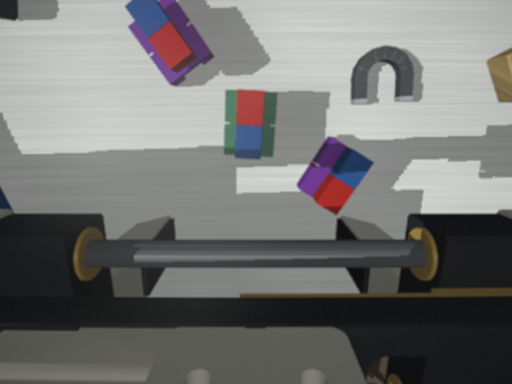

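View pics/w11z.png

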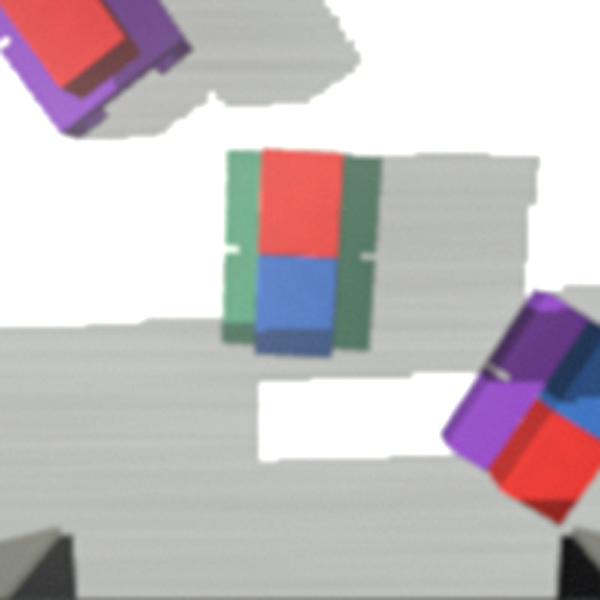

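View pics/s11.png

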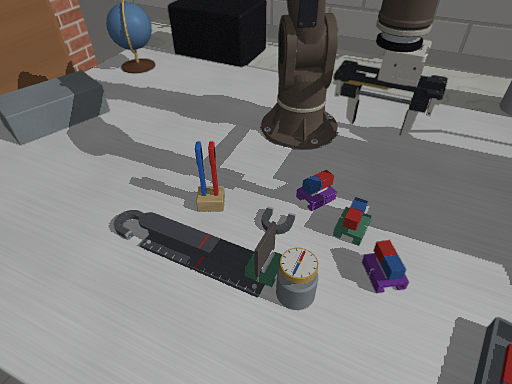

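```bash
python3 - <<'E'
import pickle
from h import *
s,c,im,d=pickle.load(open("pics/w11.pkl","rb"))
f=lambda p:(150+(p[0]+.5)/3-.5,40+(p[1]+.5)/3-.5)
q=np.array([onz(c,f(p),.07)[0] for p in((262,149),(344,154),(332,330),(256,327))]);print(q.round(4),q.mean(0))
A=lambda u:np.degrees(np.arctan2(u[1],u[0]))
print("long edges",A(q[0]-q[3]),A(q[1]-q[2]),"short",A(q[0]-q[1])-90,A(q[3]-q[2])-90)
b=np.array([onz(c,f(p),.07)[0] for p in((259,256),(338,257))]);print("mid",b.mean(0))
g=np.array([onz(c,f(p),.028)[0] for p in((228,151),(382,158),(369,349),(222,343))]);print("saddle",g.round(4),g.mean(0),A(g[0]-g[3]),A(g[1]-g[2]))
t=np.array([onz(c,f(p),.028)[0] for p in((235,249),(368,257))]);print("ticks",t,t.mean(0),A(t[0]-t[1])-90)
print(d[100,250])
E
```

```text
[[0.4076 0.2846 0.07  ]
 [0.4057 0.2547 0.07  ]
 [0.3416 0.2592 0.07  ]
 [0.3429 0.2882 0.07  ]] [0.37442485 0.27164783 0.07      ]
long edges -3.206174511245483 -4.016931950979637 short -3.689481429828973 -2.6115686052152114
mid [0.36912797 0.27167128 0.07      ]
saddle [[0.4102 0.3009 0.028 ]
 [0.4071 0.2378 0.028 ]
 [0.3285 0.2425 0.028 ]
 [0.3315 0.3058 0.028 ]] [0.36932884 0.27177509 0.028     ] -3.579267021526737 -3.424864788198712
ticks [[0.37098216 0.29913982 0.028     ]
 [0.36734378 0.24325393 0.028     ]] [0.36916297 0.27119687 0.028     ] -3.724913419765997
0.32751137
```

```bash
python3 - <<'E'
from cell import arm
from h import *
go(arm.observe(),[.3692,.2715,.050],-93.5)
E
```

```text
go [-0.0129 -0.1092  0.4208] [ 0.0001 -0.0001  0.0512] from [0.3146 0.2655 0.2604] F [-0.4 -0.8  0.1] w 0.997 t 16.35 hd -90.43
```

>>> play_rows([
  [[-0.013,-0.109,0.2],[0,0,0.051],1],
  [[-0.013,-0.109,0.2],[0,0,0.051],1],
  [[-0.013,-0.109,0.2],[0,0,0.051],1],
  [[-0.013,-0.109,0.2],[0,0,0.051],1],
  [[-0.013,-0.109,0.28],[0,0,0.051],1],
  [[-0.013,-0.109,0.35],[0,0,0.051],1],
  [[-0.013,-0.109,0.4],[0,0,0.051],1],
  [[-0.013,-0.109,0.42],[0,0,0.051],1],
  [[-0.013,-0.109,0.42],[0,0,0.051],1],
  [[-0.013,-0.109,0.42],[0,0,0.051],1],
])

```text
clock: 17.35
position: [0.3688, 0.273, 0.0521]
ee_rot: [-2.154, 2.284, -0.0]
force: [0.7, 0.4, 0.6]
width: 1.001
```

```bash
python3 - <<'E'
from cell import arm,eyes
from h import *
s,c,im,d=snap(eyes,arm,"w12");go(s,[.3692,.2715,.050],-93.5)
E
```

```text
go [ 0.0029 -0.001   0.0041] [-0.0014  0.0013  0.0024] from [0.3688 0.273  0.0521] F [0.7 0.4 0.6] w 1.001 t 17.35 hd -93.36
```

View pics/w12.png

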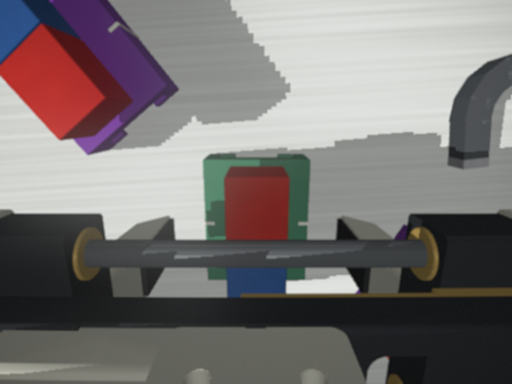

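>>> play_rows([
  [[0.002,0,0.002],[0,0,0],1],
  [[0.002,0,0.002],[0,0,0],-1],
  [[0.002,0,0.002],[0,0,0],-1],
  [[0.002,0,0.002],[0,0,0],-1],
  [[0.002,0,0.002],[0,0,0],-1],
  [[0.002,0,0.002],[0,0,0],-1],
  [[0.002,0,0.002],[0,0,0],-1],
  [[0.002,0,0.002],[0,0,0],-1],
  [[0.002,0,0.002],[0,0,0],-1],
  [[0.002,0,0.002],[0,0,0],-1],
])

```text
clock: 18.4
position: [0.3681, 0.2714, 0.0495]
ee_rot: [-2.155, 2.285, 0.0]
force: [-0.2, 1.3, -1.2]
width: 0.322
```

>>> play_rows([
  [[0,0,0],[0,0,0],-1],
  [[0,0,0],[0,0,0],-1],
  [[0,0,0],[0,0,0],-1],
  [[0,0,0],[0,0,0],-1],
])

```text
clock: 18.8
position: [0.3681, 0.2714, 0.0495]
ee_rot: [-2.155, 2.285, 0.0]
force: [-0.1, 1.4, -1.8]
width: 0.326
```

```bash
python3 - <<'E'
from cell import arm
from h import *
go(arm.observe(),[.3692,.2715,.30],-40)
E
```

```text
go [-5.00e-04 -2.20e-03 -5.01e-01] [-2.000e-04  2.000e-04 -8.893e-01] from [0.3681 0.2714 0.0495] F [-0.1  1.4 -1.8] w 0.326 t 18.8 hd -93.36
```

>>> play_rows([
  [[0,0,-0.04],[0,0,0],-1],
  [[0,0,-0.12],[0,0,0],-1],
  [[0,0,-0.22],[0,0,0],-1],
  [[0,0,-0.32],[0,0,0],-1],
  [[0,0,-0.42],[0,0,-0.14],-1],
  [[0,0,-0.48],[0,0,-0.28],-1],
  [[0,0,-0.48],[0,0,-0.42],-1],
  [[0,0,-0.48],[0,0,-0.56],-1],
  [[0,0,-0.48],[0,0,-0.7],-1],
  [[0,0,-0.48],[0,0,-0.84],-1],
])

```text
clock: 19.8
position: [0.3673, 0.2701, 0.2886]
ee_rot: [2.924, -1.141, -0.001]
force: [0.2, -0.1, -5.7]
width: 0.323
```

```bash
python3 - <<'E'
from cell import arm
from h import *
go(arm.observe(),[.52,-.02,.28],-0.3)
E
```

```text
go [0.6176 0.2199 0.0179] [ 0.0025  0.0009 -0.7056] from [0.3673 0.2701 0.2886] F [ 0.2 -0.1 -5.7] w 0.323 t 19.8 hd -42.64
```

>>> play_rows([
  [[0.617,0.22,0.01],[0,0,-0.705],-1],
  [[0.617,0.22,0.01],[0,0,-0.705],-1],
  [[0.617,0.22,0.01],[0,0,-0.705],-1],
  [[0.617,0.22,0.01],[0,0,-0.705],-1],
  [[0.617,0.22,0.01],[0,0,-0.705],-1],
  [[0.617,0.22,0.01],[0,0,-0.705],-1],
  [[0.617,0.22,0.01],[0,0,-0.705],-1],
  [[0.617,0.22,0.01],[0,0,-0.705],-1],
])

```text
clock: 20.6
position: [0.5192, -0.0262, 0.2832]
ee_rot: [3.138, -0.029, -0.004]
force: [-0.4, -0.1, -6.3]
width: 0.326
```

```bash
python3 - <<'E'
from cell import arm
from h import *
go(arm.observe(),[.5855,-.275,.16],-0.3)
E
```

```text
go [0.1424 0.4943 0.2475] [ 0.003   0.0023 -0.0126] from [ 0.5192 -0.0262  0.2832] F [-0.4 -0.1 -6.3] w 0.326 t 20.6 hd -1.06
```

>>> play_rows([
  [[0.142,0.494,0.02],[0,0,-0.0126],-1],
  [[0.142,0.494,0.02],[0,0,-0.0126],-1],
  [[0.142,0.494,0.02],[0,0,-0.0126],-1],
  [[0.142,0.494,0.02],[0,0,-0.0126],-1],
  [[0.142,0.494,0.02],[0,0,-0.0126],-1],
  [[0.142,0.494,0.1],[0,0,-0.0126],-1],
  [[0.142,0.494,0.18],[0,0,-0.0126],-1],
  [[0.142,0.494,0.247],[0,0,-0.0126],-1],
  [[0.142,0.494,0.247],[0,0,-0.0126],-1],
  [[0.142,0.494,0.247],[0,0,-0.0126],-1],
])

```text
clock: 21.6
position: [0.5863, -0.2673, 0.1608]
ee_rot: [-3.141, -0.002, 0.004]
force: [1.2, 0.4, -5.0]
width: 0.324
```

```bash
python3 - <<'E'
from cell import arm,eyes
from h import *
s,c,im,d=snap(eyes,arm,"w13");go(s,[.5855,-.275,.085],-0.3)
snap(eyes,arm,"s13","scene")
E
```

```text
go [-0.0013  0.0156  0.1515] [-0.0006  0.0022  0.0064] from [ 0.5863 -0.2673  0.1608] F [ 1.2  0.4 -5. ] w 0.324 t 21.6 hd 0.09
```

View pics/w13.png

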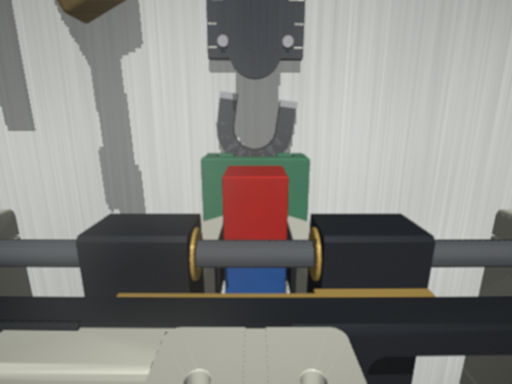

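View pics/s13.png

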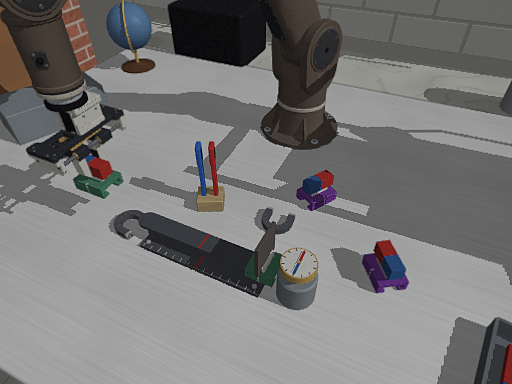

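>>> play_rows([
  [[-0.0015,0,0.06],[0,0,0.0064],-1],
  [[-0.0015,0,0.12],[0,0,0.0064],-1],
  [[-0.0015,0,0.145],[0,0,0.0064],-1],
  [[-0.0015,0,0.15],[0,0,0.0064],-1],
  [[-0.0015,0,0.15],[0,0,0.0064],-1],
  [[-0.0015,0,0.15],[0,0,0.0064],-1],
])

```text
clock: 22.3
position: [0.5875, -0.2678, 0.0879]
ee_rot: [3.141, -0.008, 0.004]
force: [-0.1, 0.2, -5.2]
width: 0.33
```

```bash
python3 - <<'E'
from cell import arm,eyes
from h import *
s,c,im,d=snap(eyes,arm,"w14");go(s,[.5855,-.235,.085],-0.3)
cv2.imwrite("pics/w14z.png",cv2.convertScaleAbs(cv2.resize(im[0:200,150:360,::-1],None,fx=3,fy=3,interpolation=cv2.INTER_CUBIC),alpha=1.6))
E
```

```text
go [-0.0044 -0.0656  0.0058] [ 0.001  -0.0027  0.0001] from [ 0.5875 -0.2678  0.0879] F [-0.1  0.2 -5.2] w 0.33 t 22.3 hd -0.29
```

View pics/w14z.png

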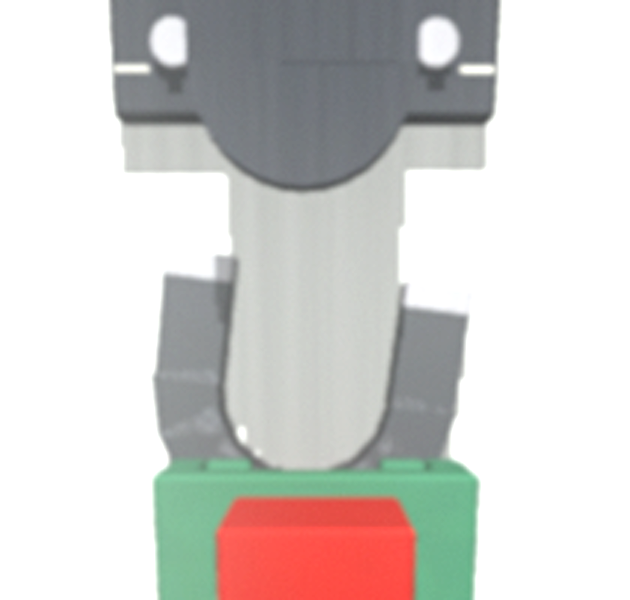

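>>> play_rows([
  [[-0.0044,0,0.0055],[0,0,0],-1],
  [[-0.0044,-0.01,0.0055],[0,0,0],-1],
  [[-0.0044,-0.02,0.0055],[0,0,0],-1],
  [[-0.0044,-0.03,0.0055],[0,0,0],-1],
  [[-0.0044,-0.04,0.0055],[0,0,0],-1],
  [[-0.0044,-0.06,0.0055],[0,0,0],-1],
  [[-0.0044,-0.07,0.0055],[0,0,0],-1],
  [[-0.0044,-0.08,0.0055],[0,0,0],-1],
  [[-0.0044,-0.08,0.0055],[0,0,0],-1],
])

```text
clock: 23.25
position: [0.5844, -0.2261, 0.0833]
ee_rot: [-3.141, 0.006, -0.0]
force: [0.1, -0.1, -5.9]
width: 0.326
```

```bash
python3 - <<'E'
from cell import arm,eyes
from h import *
s,c,im,d=snap(eyes,arm,"w15");go(s,[.5857,-.195,.085],-0.3)
cv2.imwrite("pics/w15z.png",cv2.convertScaleAbs(cv2.resize(im[0:200,150:360,::-1],None,fx=3,fy=3,interpolation=cv2.INTER_CUBIC),alpha=1.6))
E
```

```text
go [ 0.0023 -0.0622 -0.0034] [-0.0005 -0.      0.0015] from [ 0.5844 -0.2261  0.0833] F [ 0.1 -0.1 -5.9] w 0.326 t 23.25 hd -0.21
```

View pics/w15z.png

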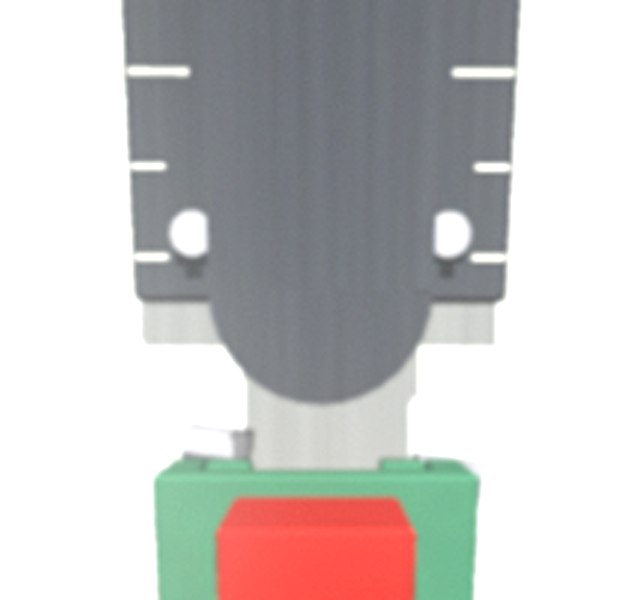

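>>> play_rows([
  [[0.002,0,-0.003],[0,0,0.0015],-1],
  [[0.002,-0.01,-0.003],[0,0,0.0015],-1],
  [[0.002,-0.02,-0.003],[0,0,0.0015],-1],
  [[0.002,-0.03,-0.003],[0,0,0.0015],-1],
  [[0.002,-0.04,-0.003],[0,0,0.0015],-1],
  [[0.002,-0.05,-0.003],[0,0,0.0015],-1],
  [[0.002,-0.06,-0.003],[0,0,0.0015],-1],
  [[0.002,-0.06,-0.003],[0,0,0.0015],-1],
])

```text
clock: 24.1
position: [0.5855, -0.1961, 0.0848]
ee_rot: [-3.141, 0.008, -0.0]
force: [0.5, 0.8, -5.7]
width: 0.322
```

```bash
python3 - <<'E'
from cell import arm,eyes
from h import *
s,c,im,d=snap(eyes,arm,"w16");go(s,[.586,-.14,.085],-0.3)
cv2.imwrite("pics/w16z.png",cv2.convertScaleAbs(cv2.resize(im[0:200,150:360,::-1],None,fx=3,fy=3,interpolation=cv2.INTER_CUBIC),alpha=1.6))
E
```

```text
go [ 0.0003 -0.1122 -0.0004] [-0.0006 -0.     -0.0001] from [ 0.5855 -0.1961  0.0848] F [ 0.5  0.8 -5.7] w 0.322 t 24.1 hd -0.31
```

View pics/w16z.png

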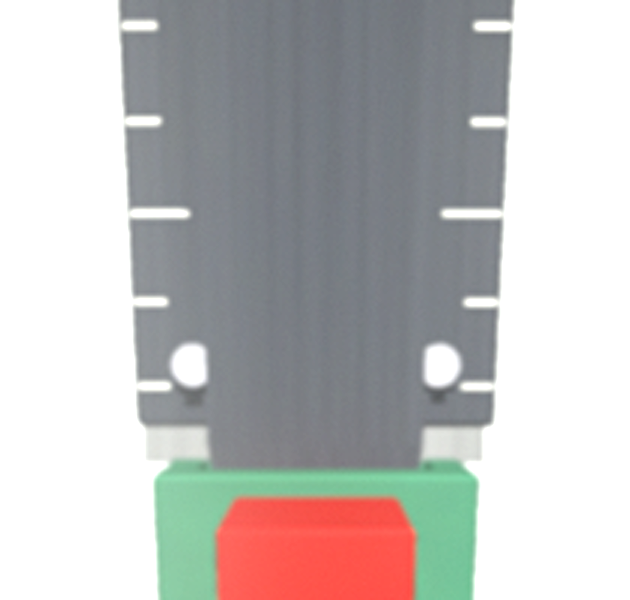

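>>> play_rows([
  [[0,-0.015,0],[0,0,0],-1],
  [[0,-0.03,0],[0,0,0],-1],
  [[0,-0.05,0],[0,0,0],-1],
  [[0,-0.08,0],[0,0,0],-1],
  [[0,-0.12,0],[0,0,0],-1],
  [[0,-0.16,0],[0,0,0],-1],
  [[0,-0.2,0],[0,0,0],-1],
  [[0,-0.24,0],[0,0,0],-1],
  [[0,-0.27,0],[0,0,0],-1],
  [[0,-0.29,0],[0,0,0],-1],
])

```text
clock: 25.15
position: [0.5863, -0.0499, 0.0848]
ee_rot: [-3.141, 0.007, -0.0]
force: [0.3, -0.5, -4.9]
width: 0.325
```

```bash
python3 - <<'E'
from cell import arm,eyes
from h import *
s,c,im,d=snap(eyes,arm,"w17");go(s,[.5867,-.0015,.085],-0.3)
E
```

```text
go [ 0.0004 -0.0968 -0.0003] [-0.0007 -0.      0.0007] from [ 0.5863 -0.0499  0.0848] F [ 0.3 -0.5 -4.9] w 0.325 t 25.15 hd -0.26
```

View pics/w17.png

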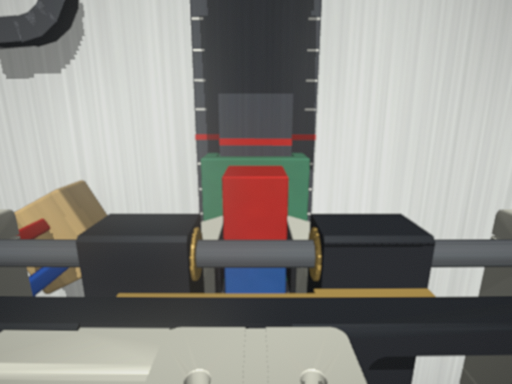

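```bash
python3 - <<'E'
import pickle
from h import *
s,c,im,d=pickle.load(open("pics/w17.pkl","rb"))
m=(im[:,:,0]>90)&(im[:,:,1]<60)&(im[:,:,2]<60)
ys,xs=np.nonzero(m[136:150,222:292]);r=ys.mean()+136;print(r,onz(c,[[256,r]],.052))
cv2.imwrite("pics/w17z.png",cv2.convertScaleAbs(cv2.resize(im[120:220,180:330,::-1],None,fx=5,fy=5,interpolation=cv2.INTER_CUBIC),alpha=1.8))
for row in(154,156,158,160):print(row,onz(c,[[256,row]],s["position"][2]-.0495+.028)[0,1]-.04-s["position"][1])
# magnet front top edge row
for row in(167,168,169,170,171):print(row,onz(c,[[256,row]],s["position"][2]-.0495+.07)[0,1]-.038-s["position"][1])
E
```

```text
141.53030303030303 [[ 5.87426935e-01 -4.61955703e-04  5.20000000e-02]]
154 0.0032255007024486054
156 0.002060546285538832
158 0.0008918159388841482
160 -0.00028071378349685955
167 0.004817923951829534
168 0.004368206695803699
169 0.003917748186351766
170 0.0034665461040660414
171 0.0030145981203403283
```

View pics/w17z.png

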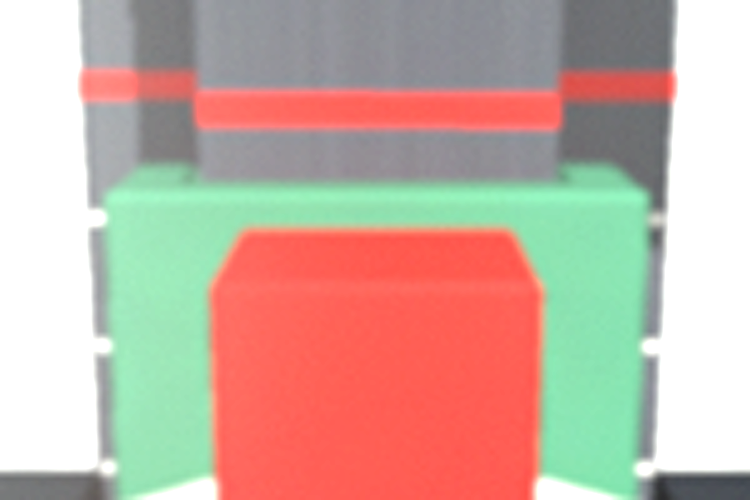

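>>> play_rows([
  [[0.001,-0.02,0],[0,0,0],-1],
  [[0.001,-0.04,0],[0,0,0],-1],
  [[0.001,-0.06,0],[0,0,0],-1],
  [[0.001,-0.075,0],[0,0,0],-1],
  [[0.001,-0.09,0],[0,0,0],-1],
  [[0.001,-0.095,0],[0,0,0],-1],
  [[0.001,-0.095,0],[0,0,0],-1],
  [[0.001,-0.095,0],[0,0,0],-1],
])

```text
clock: 26.0
position: [0.5872, -0.0054, 0.0847]
ee_rot: [3.141, -0.011, -0.0]
force: [-0.2, 0.2, -5.8]
width: 0.325
```

```bash
python3 - <<'E'
from cell import arm,eyes
from h import *
s=arm.observe();go(s,[.5868,-.0012,.0835],-0.3)
E
```

```text
go [-0.0008 -0.0084  0.0025] [ 0.0004  0.     -0.0017] from [ 0.5872 -0.0054  0.0847] F [-0.2  0.2 -5.8] w 0.325 t 26.0 hd -0.4
```

>>> play_rows([
  [[-0.0008,-0.005,0],[0,0,0],-1],
  [[-0.0008,-0.005,0],[0,0,0],-1],
  [[-0.0008,-0.005,0.0025],[0,0,0],-1],
  [[-0.0008,-0.005,0.0025],[0,0,0],-1],
  [[-0.0008,-0.005,0.0025],[0,0,0],-1],
])

```text
clock: 26.5
position: [0.5869, -0.0025, 0.0836]
ee_rot: [3.142, -0.011, 0.0]
force: [-0.5, 0.4, -4.2]
width: 0.327
```

>>> play_rows([
  [[0,-0.0026,0],[0,0,0],-1],
  [[0,-0.0026,0],[0,0,0],-1],
  [[0,-0.0026,0.001],[0,0,0],-1],
  [[0,-0.0026,0.001],[0,0,0],-1],
])

```text
clock: 26.9
position: [0.5869, -0.0011, 0.0836]
ee_rot: [3.142, -0.011, 0.001]
force: [-3.0, -0.2, 5.3]
width: 0.322
```

>>> play_rows([
  [[0,0,0],[0,0,0],0.3],
  [[0,0,0],[0,0,0],0.3],
  [[0,0,0],[0,0,0],0.3],
  [[0,0,0],[0,0,0],0.3],
  [[0,0,0],[0,0,0],0.3],
  [[0,0,0],[0,0,0],0.3],
  [[0,0,-0.02],[0,0,0],0.3],
  [[0,0,-0.08],[0,0,0],0.3],
])

```text
clock: 27.7
position: [0.5849, -0.0012, 0.1216]
ee_rot: [3.141, -0.01, -0.008]
force: [-0.1, -1.4, 0.7]
width: 0.65
```

```bash
python3 - <<'E'
from cell import arm,eyes
from h import *
s=arm.observe();go(s,[.51,0.0,.33],-90)
E
```

```text
go [-0.152  -0.0013 -0.4161] [0.004  0.0035 1.4937] from [ 0.5849 -0.0012  0.1216] F [-0.1 -1.4  0.7] w 0.65 t 27.7 hd -0.38
```

>>> play_rows([
  [[0,0,-0.08],[0,0,0],0.3],
  [[0,0,-0.16],[0,0,0],0.3],
  [[0,0,-0.26],[0,0,0],0.3],
  [[0,0.2,-0.36],[0,0,0],0.3],
  [[0,0.2,-0.36],[0,0,0],0.3],
  [[0,0.2,-0.36],[0,0,0],0.3],
  [[0,0.2,-0.36],[0,0,0],0.3],
  [[0,0.2,-0.36],[0,0,0],0.3],
])

```text
clock: 28.5
position: [0.5859, -0.0997, 0.3028]
ee_rot: [-3.141, 0.009, 0.001]
force: [0.1, 0.3, -1.1]
width: 0.647
```

```bash
python3 - <<'E'
from cell import arm,eyes
from h import *
s,c,im,d=snap(eyes,arm,"w18");go(s,[.51,0.0,.33],-90)
snap(eyes,arm,"s18","scene");snap(eyes,arm,"t18","top")
cv2.imwrite("pics/w18z.png",cv2.convertScaleAbs(cv2.resize(im[0:200,150:360,::-1],None,fx=3,fy=3,interpolation=cv2.INTER_CUBIC),alpha=1.6))
E
```

```text
go [-0.1529 -0.1986 -0.0542] [-4.0000e-04  1.2000e-03  1.4944e+00] from [ 0.5859 -0.0997  0.3028] F [ 0.1  0.3 -1.1] w 0.647 t 28.5 hd -0.34
```

View pics/w18z.png

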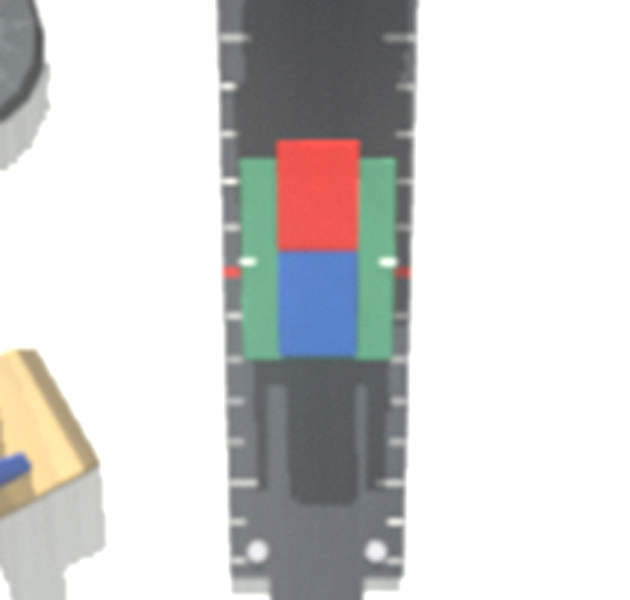

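View pics/s18.png

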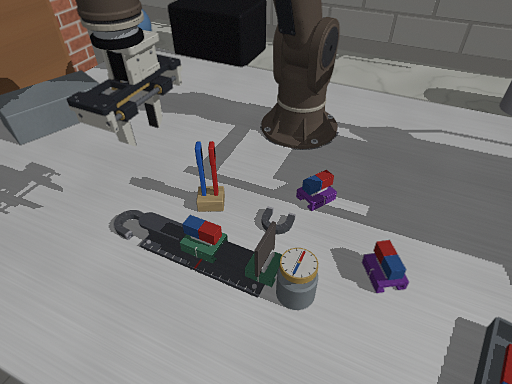

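```bash
python3 - <<'E'
import pickle
from h import *
s,c,im,d=pickle.load(open("pics/w18.pkl","rb"))
f=lambda p:(150+(p[0]+.5)/3-.5,(p[1]+.5)/3-.5)
for n,p,z in(("tickL",(248,262),.062),("tickR",(388,262),.062),("mid",(318,250.5),.104),("redL",(232,272),.01),("redR",(403,272),.01)):print(n,onz(c,f(p),z)[0].round(4))
for n,p in(("front",(318,159)),("back",(318,358))):print(n,onz(c,f(p),.062)[0].round(4))
E
```

```text
tickL [ 5.581e-01 -2.000e-04  6.200e-02]
tickR [ 6.165e-01 -6.000e-04  6.200e-02]
mid [0.5873 0.     0.104 ]
redL [ 5.466e-01 -1.000e-04  1.000e-02]
redR [ 6.276e-01 -6.000e-04  1.000e-02]
front [0.5875 0.0395 0.062 ]
back [ 0.5871 -0.0395  0.062 ]
```

```bash
python3 - <<'E'
import cv2
a=cv2.imread("pics/t18.png");cv2.imwrite("pics/t18z.png",cv2.convertScaleAbs(cv2.resize(a[120:190,150:350],None,fx=4,fy=4,interpolation=cv2.INTER_CUBIC),alpha=1.7))
a=cv2.imread("pics/s18.png");cv2.imwrite("pics/s18z.png",cv2.convertScaleAbs(cv2.resize(a[200:310,120:320],None,fx=4,fy=4,interpolation=cv2.INTER_CUBIC),alpha=1.7))
E
```

```text
(no output)
```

View pics/t18z.png

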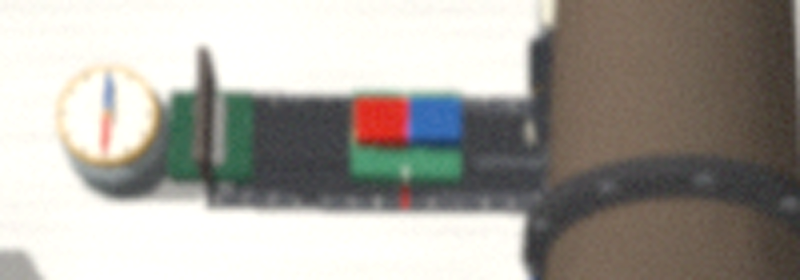

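View pics/s18z.png

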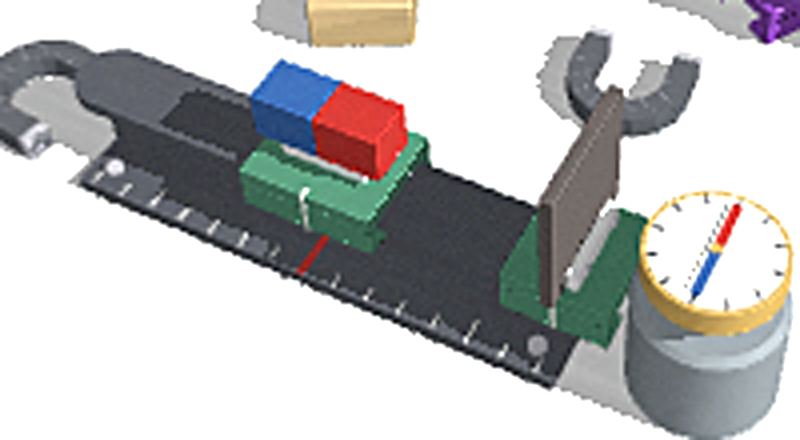

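>>> play_rows([
  [[0,-0.08,0],[0,0,0],0.3],
  [[0,-0.16,0],[0,0,0],0.3],
  [[0,-0.24,0],[0,0,0],0.3],
  [[0,-0.28,0],[0,0,0],0.3],
  [[0,-0.28,0],[0,0,0],0.3],
  [[0,-0.28,0],[0,0,0],0.3],
])

```text
clock: 29.25
position: [0.5867, 0.0399, 0.3025]
ee_rot: [3.141, -0.007, -0.002]
force: [-0.0, -0.2, -0.6]
width: 0.653
```

```bash
python3 - <<'E'
from cell import arm,eyes
from h import *
s,c,im,d=snap(eyes,arm,"w19")
cv2.imwrite("pics/w19z.png",cv2.convertScaleAbs(cv2.resize(im[0:200,150:360,::-1],None,fx=3,fy=3,interpolation=cv2.INTER_CUBIC),alpha=1.6))
E
```

```text
(no output)
```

View pics/w19z.png

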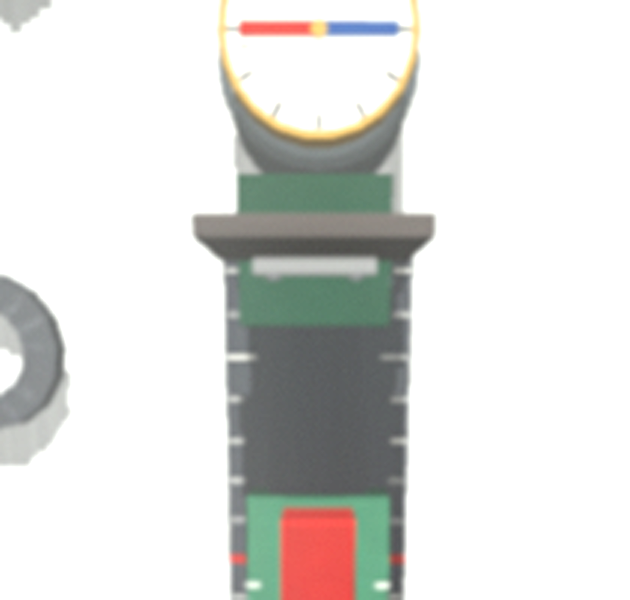

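```bash
python3 - <<'E'
import pickle
from h import *
from cell import arm
s,c,im,d=pickle.load(open("pics/w19.pkl","rb"))
f=lambda p:(150+(p[0]+.5)/3-.5,(p[1]+.5)/3-.5)
Y=lambda p,z:onz(c,f(p),z)[0].round(4)
print("saddle front/back",Y((316,174),.062),Y((316,326),.062)); print("plate top near edge",Y((315,237),.142))
print("drum near edge at its top",Y((316,173),.068)); print("compass ctr",Y((318,29),.104))
print(arm.sign_off())
E
```

```text
saddle front/back [0.5871 0.1731 0.062 ] [0.5869 0.1131 0.062 ]
plate top near edge [0.5868 0.1399 0.142 ]
drum near edge at its top [0.5871 0.1724 0.068 ]
compass ctr [0.5881 0.2134 0.104 ]
the job is handed in; nothing more can be done
None
```

Both carriers are on the rail and let go, and I handed the job in at about 29 s of the 72 s allowed. The hand-in gave no verdict.

- **Screen carrier:** It was threaded on from the open end and eased up to the compass stand until I felt about 6 N of contact. The last wrist picture puts the carrier's centre at y ≈ 0.143 m and the compass at 0.2134 m. That is about 70 mm apart, so the saddle is essentially touching the drum.
- **Magnet carrier:** It was threaded on behind the screen with its red pole facing the compass. The last measurement put its index marks at y ≈ -0.4 mm and the red line at about -0.35 mm, so it is centred well within 1 mm.
- **Bystanders and gripper:** The last scene picture shows the horseshoes and the wand stand where they started. I judged that by eye and did not measure it. The gripper was raised clear of everything at hand-in, and I saw no unexpected forces on it.

The checks disagreed only slightly: two readings of how far off-centre a carrier sat in the gripper differed by about 1–2 mm. One lift-clear reading also showed a 2 mm sideways shift, and the later picture showed the carriers still in place.

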